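Load the lampholder feed chute

ROBOT

A 6-joint arm with a two-finger parallel gripper is mounted at the origin on the work surface. World frame = base frame: x ahead of the robot, y to its left, z up, the work surface at z = 0. Lengths are in m, angles in rad, forces in N, time in s.
With the tool pointing down it reaches from about 0.4 to 0.825 m from the base axis. Payload 7 kg.
Tool frame: the origin (TCP) lies at the very end of the fingers, on their centre line; the grasp point (between the pads) lies arm.hold_point_z behind it (arm.hold_point_z is the distance from the TCP to the grasp point, in m); z points along the fingers, y is the line along which they close (so a half turn about z gives the same grasp; the last joint's range is limited). The gripper opens to 88 mm and grips with 3 to 60 N. Pads are 19 mm wide; open, the fingers measure 130 mm over their backs; the gripper's body (78 mm by 193 mm) begins 47 mm behind the grasp point.
Start: joints at [-0.99, 0.359, 0.012, 0, -1.224, -0.288], TCP at [0.195, -0.646, 0.227] pointing down, gripper open.
Joint ranges: [-3.07, 3.07], [-1.43, 2.12], [-1.02, 1.25], [-3.03, 1.67], [-3.05, -0], [-3.03, 3.03]. Speed limits (rad/s): [2.39, 2.39, 3.01, 3.14, 3.14, 3.14].

INTERFACE

Orientations are given as [roll, pitch, yaw] about the fixed x, y, z axes, in that order (R = Rz(yaw) Ry(pitch) Rx(roll)).
In Python, from station import arm gives the robot as it stands.
- The arm moves only by the shell command python3 nudge.py 'ROWS' [FORCE]. ROWS is a JSON list of rows, 1 to 20 of them, each of 5 numbers: the finger opening in m, then dx, dy, dz in m, then a turn about the tool's z in rad; each row is the pose to reach, as a shift and turn from the pose commanded when the command began, along the tool's axes at that moment; what a row does not reach only later rows make up. A row lasts 1/12 s, in which the tool goes at most 0.0417 m and 0.125 rad, less where a joint would pass 70% of its speed; a pose out of reach is approached as far as the arm can. The fingers move at their own pace and stop on an object; FORCE is the grip in N (left out, the last holds). Time passes only in rows, so rows that do not move let the fingers close. It prints the time, the measured TCP pose, the force, the opening and the grip force at its end.
- arm.get_state(): the state, without advancing time (a new reading comes with each control period).
- arm.grab_frame(name): name is "side" or "top" or "wrist"; returns the picture (480x640x3 uint8, red, green, blue); there is no depth.
- arm.camera_params(name): a dict with "fx", "fy", "cx", "cy" (pixels), "T" (4x4, takes a point from camera to world coordinates); the wrist camera has in their place "hand_eye" (4x4, takes a point from camera to tool coordinates, whose origin is the TCP and whose axes are the flange's). Camera axes: x right, y down, z forward; pixel columns grow to the right and rows downward; lengths in m; the calibration is good to about 2 mm. A picture is of the moment at which its call begins: read the wrist's pose just before it. camera_params takes no time and is no camera call.
- arm.job_done(): hands the job in; it is judged then, once.
The state is a dict: "t": time; "q": joint angles; "qd": joint speeds; "joint_efforts": joint torques, N m; "eef_pos": TCP position; "ee_rot": TCP orientation; "force": force on the tool from outside, world axes, zero at the start; "moment": the same for the moment, N m; "width": finger opening in m; "gripper_force": force on a finger pad.
Only numpy, scipy, OpenCV 4.12 (cv2) and the standard library are available. Lean on these libraries where they do the work, as an engineer would, in place of code of your own. Each camera call takes 0.05 s, during which the arm holds its last target. There are 200 camera calls.

TASK

Get the feed chute ready for the machine: turn the winged lock collar at its mouth to the locked mark so that the gate arm bars the mouth, then load all the lampholder bodies from the tray into the chute, every one the same way up: sitting flat on its square flange between the guides, neck up, also those that have toppled. Once they are all in and have come to rest, set the steel follower weight flat in the chute behind the last one; do not disturb the die ring, the scraper and the jar.

Things in the scene. Friction and masses are not known exactly. Their poses are not given: they have to be found in the camera images.
- chute: fixed gravity chute: slippery white floor 335 mm long, sloping 20 deg (parts slide down by themselves), 56 mm wide between guides 10 mm high with flared lips to 17 mm (80 mm wide outside). Origin: middle of the floor's upper edge, 160 mm over the bench; x down the slope to the open mouth at 335 mm (45 mm over the bench), y left looking downhill, z square to the floor, up
- collar (a joint): steel lock collar captive on a vertical post left of the chute's mouth: ring dia 52 mm with a gate arm (34 mm high, reaching 94 mm from the axis). 0: open, arm points downhill; grows clockwise from above; 1.35: locked mark, at a stop, arm across the mouth. Starts at 0 to 0.3; stiff (0.4 N m), stays where left
- collar_grip (a point): grip point of the collar, on its axis, about 95 mm over the bench: middle of its two wings, together an upright bar 60 mm long, 12 mm thick, from 22 mm below (ring's top) to 12 mm above this point. The bar lies in line with the gate arm: at joint value q it points 1.35 - q - pi/2 rad (counter-clockwise from above) from the chute's downhill direction
- tray: fixed zinc sheet tray, 300 x 330 mm, floor 4 mm above the bench, rim 9 mm high. Origin: centre of its underside; x along its short side
- holder1: grey-brown porcelain lampholder body, about 150 g: flange 50 x 50 x 12 mm; shoulder narrowing from dia 44 to 32 at 24 mm; round neck dia 32 up to 64 mm. Origin: centre of the flange's underside; z along the neck, x and y square to the flange. Stands on its flange in the tray at the start. None if absent.
- holder2: lampholder body exactly like holder1. Stands on its flange in the tray at the start. None if absent.
- holder3: lampholder body exactly like holder1. Stands on its flange in the tray at the start. None if absent.
- holder4: lampholder body exactly like holder1. Lies toppled in the tray at the start, on a flange side and the neck's rim: z points 10 deg below level, roughly to the left (+y), origin 27 mm over the tray's floor. None if absent.
- holder5: lampholder body exactly like holder1. Lies toppled in the tray at the start, on a flange side and the neck's rim: z points 10 deg below level, roughly to the left (+y), origin 27 mm over the tray's floor. None if absent.
- holder6: lampholder body exactly like holder1. Lies toppled in the tray at the start, on a flange side and the neck's rim: z points 10 deg below level, roughly to the left (+y), origin 27 mm over the tray's floor. None if absent.
- follower: the dark steel follower weight, 450 g: a block 46 mm long (x), 48 mm wide (y) and 26 mm high with an upright grip plate on top, 40 mm long (x), 12 mm thick (y), from 26 to 62 mm above the underside. Origin: centre of its underside. It stands upright on the bench beyond the chute's upper end. It fits in the chute any way round.
- die_ring: bystander: a steel die ring, 100 mm across and 30 mm high, lying on the bench beyond the tray. Leave it alone.
- scraper: bystander: a flat scraper lying on the bench beyond the tray. Leave it alone.
- jar: bystander: an amber glass jar, diameter 68 mm, 85 mm high, on the bench on the robot's side of the chute's mouth. Leave it alone.

How it is judged:
By the outcome, as a careful person would: the job done as asked, in the order asked, and still so for the second after the job is handed in, with the robot touching nothing.
Of holder1, holder2, holder3, holder4, holder5, holder6 only 4 to 5 are there at a start; the rules pass over those that are not, and their reading is None.
At some moment in a run one of holder1, holder2, holder3, holder4, holder5, holder6, follower may be knocked a few centimetres aside while the robot is not near it.
Once in a run the grip may slacken for a moment while it holds something.
It also fails if it takes over 208 s, if anything falls off the work surface, if the arm or the gripper's body presses on something with over 40 N, if the wrist force passes 120 N, or if a joint passes its speed limit or range.

## Working session

There is one attempt and no reset: what is moved stays moved. The work goes in short steps, Python scripts to look and compute and a shell command to move; the robot and the scene stay as the last step left them, time stands still between calls to the robot, and variables do not carry over. Pictures are saved under pics/ and viewed, at most 14 in all, crops included, and the job is handed in when it is done.

```bash
ls; mkdir -p pics
python3 - <<'E'
from station import arm
import cv2,numpy as np
s=arm.get_state();print({k:np.round(v,3) for k,v in s.items()},arm.hold_point_z)
for n in("side","top","wrist"):
    p=arm.camera_params(n);print(n,{k:np.round(v,4).tolist() for k,v in p.items()})
    cv2.imwrite(f"pics/{n}0.png",arm.grab_frame(n)[:,:,::-1])
E
```

```text
nudge.py
pics
station.py
{'t': np.float64(0.0), 'q': array([-0.99 ,  0.359,  0.011, -0.   , -1.224, -0.288]), 'qd': array([-0.001,  0.001, -0.   ,  0.   , -0.002, -0.001]), 'joint_efforts': array([-2.0000e-03, -5.8272e+01,  2.9305e+01,  6.9970e+00,  7.0000e-03,
       -0.0000e+00]), 'eef_pos': array([ 0.195, -0.646,  0.226]), 'ee_rot': array([ 3.14 , -0.   , -2.849]), 'force': array([ 0.573, -0.028,  0.426]), 'moment': array([ 0.009, -0.026,  0.007]), 'gripper_force': np.float64(0.0), 'width': np.float64(0.087)} 0.0188
side {'fx': 540.1346, 'fy': 540.1346, 'cx': 312.7308, 'cy': 241.0943, 'T': [[-0.9542, -0.1818, 0.2378, 0.3352], [-0.2993, 0.5864, -0.7527, 0.7987], [-0.0026, -0.7894, -0.6139, 0.7946], [0.0, 0.0, 0.0, 1.0]]}
top {'fx': 450.8017, 'fy': 450.8017, 'cx': 314.2372, 'cy': 241.8405, 'T': [[-0.0263, -0.9798, 0.1981, 0.3954], [-0.9996, 0.0278, 0.0046, -0.0131], [-0.01, -0.1979, -0.9802, 1.0327], [0.0, 0.0, 0.0, 1.0]]}
wrist {'fx': 343.207, 'fy': 343.207, 'cx': 322.1458, 'cy': 242.6245, 'hand_eye': [[-0.0008, -0.9533, -0.302, 0.0819], [1.0, -0.0006, -0.0009, 0.0003], [0.0007, -0.302, 0.9533, -0.1582], [0.0, 0.0, 0.0, 1.0]]}
```
View pics/top0.png

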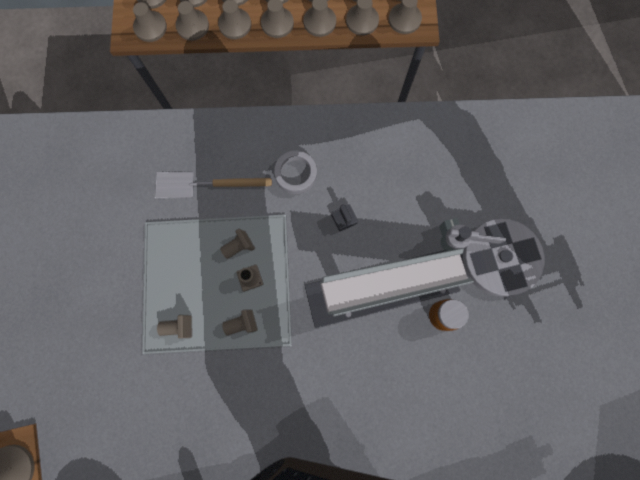

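View pics/side0.png

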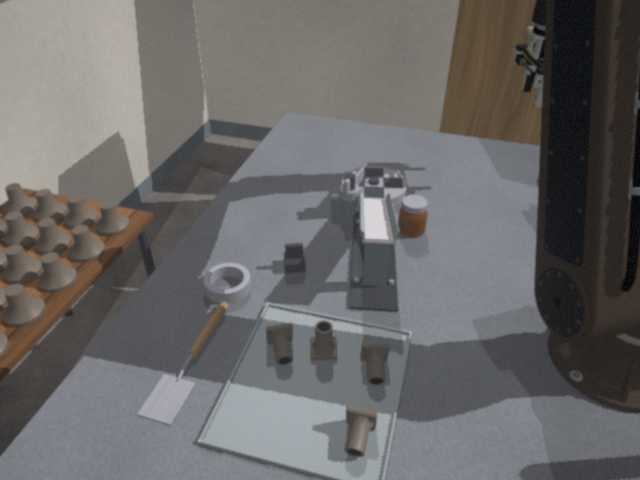

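The top view shows the tray with 4 holders: one standing at (247,277) and three toppled at (235,243), (240,322) and (176,327). The chute floor runs from (325,292) to (465,265). The collar is at (460,236), the follower at (343,217) and the jar at (449,315). The side view confirms this: the standing holder is at (323,340) and the toppled ones are at (282,343), (375,362) and (359,430).

Create h.py:
```python
import numpy as np,cv2
from station import arm
from scipy.spatial.transform import Rotation as R
def toolT(s=None):
    s=s or arm.get_state(); T=np.eye(4); T[:3,:3]=R.from_euler('xyz',s['ee_rot']).as_matrix(); T[:3,3]=s['eef_pos']; return T
def cam(n):
    p=arm.camera_params(n); T=p['T'] if 'T' in p else toolT()@np.array(p['hand_eye'])
    return p,np.array(T)
def shot(n,f=None):
    c=cam(n); im=arm.grab_frame(n)[:,:,::-1].copy()
    if f: cv2.imwrite(f'pics/{f}.png',im)
    return im,c
def ray(c,px):
    p,T=c; d=T[:3,:3]@np.array([(px[0]-p['cx'])/p['fx'],(px[1]-p['cy'])/p['fy'],1]); return T[:3,3],d/np.linalg.norm(d)
def plane(c,px,z):
    o,d=ray(c,px); return o+d*(z-o[2])/d[2]
def tri(c1,p1,c2,p2):
    (o1,d1),(o2,d2)=ray(c1,p1),ray(c2,p2)
    a=np.linalg.lstsq(np.c_[d1,-d2],o2-o1,rcond=None)[0]; A=o1+a[0]*d1;B=o2+a[1]*d2
    return (A+B)/2,np.linalg.norm(A-B)
def proj(c,P):
    p,T=c; q=T[:3,:3].T@(np.asarray(P)-T[:3,3]); return np.array([p['fx']*q[0]/q[2]+p['cx'],p['fy']*q[1]/q[2]+p['cy']])
def go(P,ang=None):
    "shift in tool axes to bring TCP to world P; ang = turn needed so that tool y lies along world angle ang (mod pi)"
    T=toolT(); d=T[:3,:3].T@(np.asarray(P)-T[:3,3]); t=0
    if ang is not None:
        y=T[:3,1]; t=np.arctan2(y[1],y[0])-ang; t=(t+np.pi/2)%np.pi-np.pi/2
    return np.round(d,4),round(float(t),3),'q6',round(float(arm.get_state()['q'][5]),2)
```

Run:
```python
from h import *
im=cv2.imread('pics/top0.png');c=cam('top')
for n,px,z in[("collar",(460,236),.1),("follower",(343,217),.04),("tray",(216,283),.01),("h1",(247,275),.06),("t",(235,243),.03),("t",(240,322),.03),("t",(176,327),.03),("jar",(453,315),.08),("chUp",(325,292),.16),("chLo",(465,265),.045)]:
    print(n,plane(c,px,z).round(3))
cv2.imwrite('pics/topc.png',cv2.resize(im[190:340,310:560],None,fx=3.2,fy=3.2,interpolation=cv2.INTER_CUBIC))
cv2.imwrite('pics/pair.png',cv2.resize(cv2.imread('pics/side0.png')[150:320,250:450],None,fx=3.4,fy=3.4,interpolation=cv2.INTER_CUBIC))
```

```text
collar [ 0.588 -0.316  0.1  ]
follower [ 0.652 -0.075  0.04 ]
tray [0.513 0.218 0.01 ]
h1 [0.523 0.139 0.06 ]
t [0.6   0.172 0.03 ]
t [0.423 0.159 0.03 ]
t [0.416 0.3   0.03 ]
jar [ 0.425 -0.293  0.08 ]
chUp [ 0.472 -0.027  0.16 ]
chLo [ 0.534 -0.339  0.045]
```

View pics/topc.png

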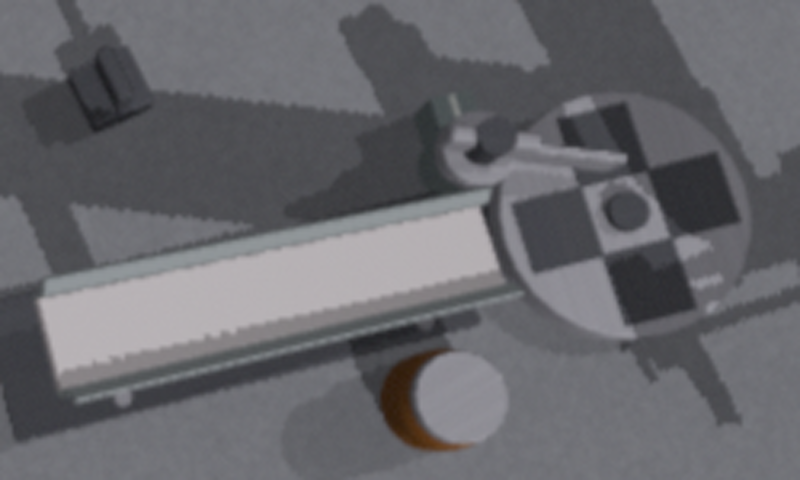

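View pics/wrist0.png

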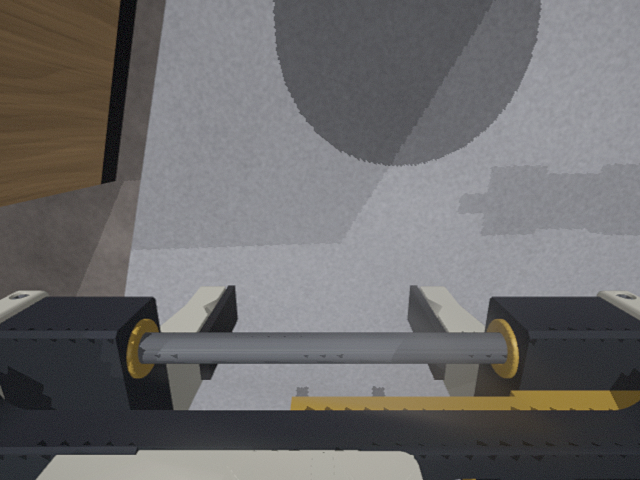

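Enlarged top view: the collar axis is near crop (490,140), which is full-image (463,234). The gate arm tip is at crop (625,160), and the chute floor runs from crop (50,345) to (490,240). The wrist view only shows bare bench and the fingers. Next I move over the collar and look with the wrist camera.

Run:
```python
from h import *
c=cam('top')
f=lambda x,y:(310+(x+.5)/3.2-.5,190+(y+.5)/3.2-.5)
a=plane(c,f(490,140),.1);b=plane(c,f(625,160),.079);print(a,b,np.arctan2(*(b-a)[1::-1]))
print(go([a[0],a[1],.25],np.arctan2(*(b-a)[1::-1])+np.pi/2))
```

```text
[ 0.59320672 -0.32279882  0.1       ] [ 0.58134429 -0.41892714  0.079     ] -1.6935776334677901
(array([-0.4748,  0.1944, -0.024 ]), -1.155, 'q6', -0.29)
```

```bash
python3 nudge.py '[[0.06,-0.475,0.195,-0.024,-1.155],[0.06,-0.475,0.195,-0.024,-1.155],[0.06,-0.475,0.195,-0.024,-1.155],[0.06,-0.475,0.195,-0.024,-1.155],[0.06,-0.475,0.195,-0.024,-1.155],[0.06,-0.475,0.195,-0.024,-1.155],[0.06,-0.475,0.195,-0.024,-1.155],[0.06,-0.475,0.195,-0.024,-1.155],[0.06,-0.475,0.195,-0.024,-1.155],[0.06,-0.475,0.195,-0.024,-1.155],[0.06,-0.475,0.195,-0.024,-1.155],[0.06,-0.475,0.195,-0.024,-1.155],[0.06,-0.475,0.195,-0.024,-1.155],[0.06,-0.475,0.195,-0.024,-1.155],[0.06,-0.475,0.195,-0.024,-1.155],[0.06,-0.475,0.195,-0.024,-1.155],[0.06,-0.475,0.195,-0.024,-1.155]]' 60
python3 - <<'E'
from h import *
im,c=shot('wrist','w1');shot('side','s1')
print(arm.get_state()['q'].round(2), proj(c,[.5932,-.3228,.1]))
E
```

```text
t: 1.57
eef_pos: [0.5923, -0.3233, 0.2505]
ee_rot: [3.141, -0.0, -1.695]
force: [-0.2, -0.1, 0.3]
width: 0.0601
gripper_force: 0.0
[-0.21  0.35  0.05 -0.   -1.27  0.09] [321.4933291  227.00565636]
```

View pics/w1.png

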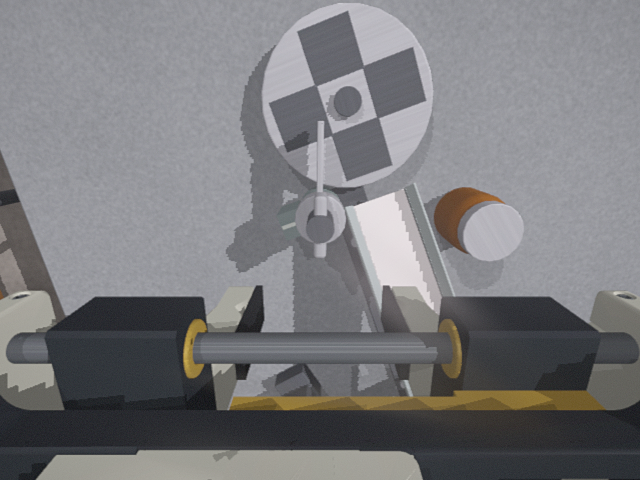

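The wrist view shows the collar's bar upright at column 320: wing end at (320,257), post cap at (320,225), arm tip at (320,122). The chute mouth is at about (350,208) to (413,187). I check the axis from the wing end and the arm tip, and triangulate the height.

Run:
```python
from h import *
c=cam('wrist'); im=cv2.imread('pics/w1.png')
e=plane(c,(319.8,257.5),.107);t=plane(c,(320.5,122),.079)
u=(t-e)/np.linalg.norm((t-e)[:2]);u[2]=0
print('end',e,'tip',t,'dist',np.linalg.norm((t-e)[:2]),'axis',e+.030*u,t-.094*u,np.arctan2(u[1],u[0]))
# post cap height wrist/top
ct=cam('top'); f=lambda x,y:(310+(x+.5)/3.2-.5,190+(y+.5)/3.2-.5)
print('cap tri',tri(c,(320,225),ct,f(494,137)))
print('tip tri',tri(c,(320.5,122),ct,f(627,158)))
a=(e+.03*u+t-.094*u)/2
print(go([a[0],a[1],.076],np.arctan2(u[1],u[0])+np.pi/2))
```

```text
end [ 0.5983491  -0.29568262  0.107     ] tip [ 0.58260896 -0.41518098  0.079     ] dist 0.1205305347690891 axis [ 0.59443139 -0.32542571  0.107     ] [ 0.59488447 -0.32198596  0.079     ] -1.7017608276938263
cap tri (array([ 0.59464018, -0.32523548,  0.10130714]), np.float64(0.0004814542504791606))
tip tri (array([ 0.58158178, -0.41533303,  0.08971531]), np.float64(0.0022602792276854577))
(array([ 0.    , -0.0023,  0.1747]), 0.006, 'q6', 0.09)
```

```bash
python3 nudge.py '[[0.06,0.0,-0.002,0.04,0],[0.06,0,-0.002,0.08,0],[0.06,0,-0.002,0.12,0],[0.06,0,-0.002,0.15,0],[0.06,0,-0.002,0.172,0],[0.06,0,-0.002,0.172,0],[0.0,0,-0.002,0.172,0],[0.0,0,-0.002,0.172,0],[0.0,0,-0.002,0.172,0],[0.0,0,-0.002,0.172,0],[0.0,0,-0.002,0.172,0],[0.0,0,-0.002,0.172,0]]' 60
python3 nudge.py '[[0,0,0,0,0.12],[0,0,0,0,0.24],[0,0,0,0,0.36],[0,0,0,0,0.48],[0,0,0,0,0.6],[0,0,0,0,0.72],[0,0,0,0,0.84],[0,0,0,0,0.96],[0,0,0,0,1.05],[0,0,0,0,1.12],[0,0,0,0,1.18],[0,0,0,0,1.22],[0,0,0,0,1.25],[0,0,0,0,1.28],[0,0,0,0,1.28]]'
python3 -c "
from h import *
s=arm.get_state();print(s['moment'],s['force'],s['width'])"
```

```text
t: 2.67
eef_pos: [0.5957, -0.3228, 0.0797]
ee_rot: [-3.14, -0.0, -1.694]
force: [-0.3, -0.3, -0.0]
width: 0.0255
gripper_force: 0.0
t: 3.92
eef_pos: [0.5955, -0.3232, 0.0791]
ee_rot: [-3.141, 0.0, -2.975]
force: [-0.3, -3.5, -0.3]
width: 0.0121
gripper_force: 58.0
[-0.99864733 -0.0344902   0.43053095] [-0.30121288 -3.50256854 -0.26372181] 0.012056347907934507
```

```bash
python3 nudge.py '[[0,0,0,0,0.03],[0,0,0,0,0.06],[0,0,0,0,0.06]]'
python3 -c "
from h import *
s=arm.get_state();print(s['moment'],s['force'],s['width'],s['ee_rot'])"
```

```text
t: 4.17
eef_pos: [0.5955, -0.3232, 0.0791]
ee_rot: [-3.141, 0.0, -3.033]
force: [-0.6, -3.4, 0.7]
width: 0.0126
gripper_force: 60.1
[-1.1752091   0.08003687  0.97007146] [-0.64606428 -3.4115059   0.69196985] 0.012592743625278862 [-3.14051698e+00  4.18339984e-04 -3.03272842e+00]
```

Resisting moment rose to 0.97 N·m, well over 0.4, so the collar is at its stop. I release, rise and look at the chute.

```bash
python3 nudge.py '[[0.04,0,0,0,0],[0.04,0,0,0,0],[0.04,0,0,0,0],[0.04,0,0,0,0],[0.04,0,0,-0.04,0],[0.04,0,0,-0.08,0],[0.04,0.02,0.03,-0.11,-0.12],[0.04,0.04,0.06,-0.13,-0.24],[0.04,0.073,0.212,-0.25,-1.66],[0.04,0.073,0.212,-0.25,-1.66],[0.04,0.073,0.212,-0.25,-1.66],[0.04,0.073,0.212,-0.25,-1.66],[0.04,0.073,0.212,-0.25,-1.66],[0.04,0.073,0.212,-0.25,-1.66],[0.04,0.073,0.212,-0.25,-1.66],[0.04,0.073,0.212,-0.25,-1.66],[0.04,0.073,0.212,-0.25,-1.66],[0.04,0.073,0.212,-0.25,-1.66],[0.04,0.073,0.212,-0.25,-1.66],[0.04,0.073,0.212,-0.25,-1.66]]' 60
python3 nudge.py '[[0.06,0,0,0,0],[0.06,0,0,0,0]]'
python3 - <<'E'
from h import *
im,c=shot('wrist','w2');np.save('w2c.npy',c[1])
E
```

```text
t: 5.83
eef_pos: [0.4997, -0.1195, 0.3286]
ee_rot: [-3.141, 0.0, -1.366]
force: [-0.3, 0.5, -0.1]
width: 0.0398
gripper_force: 0.0
t: 6.0
eef_pos: [0.4998, -0.1196, 0.3285]
ee_rot: [-3.142, 0.0, -1.376]
force: [-0.3, 0.8, -0.1]
width: 0.0485
gripper_force: 0.0
```

View pics/w2.png

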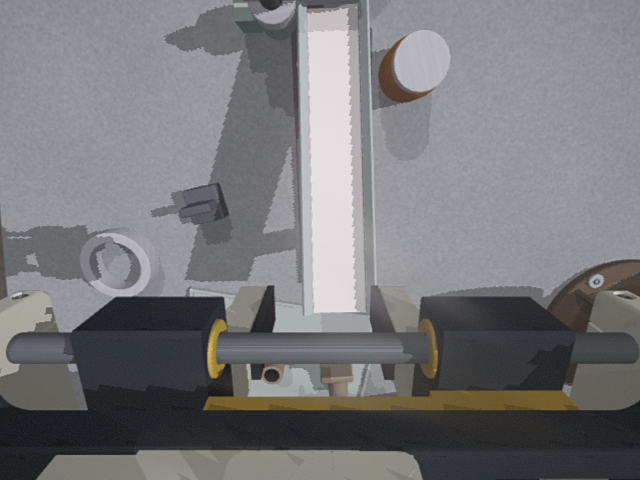

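The wrist view shows the chute almost upright in the image: upper edge at row 312 between columns 304 and 367, mouth at row 7 between columns 307 and 359. The gate region is at the top edge. The follower is at (203,202), the standing holder's neck at (271,374) and a toppled one at (337,380). I convert these to positions and check against the given sizes.

Run:
```python
from h import *
c=cam('wrist');ct=cam('top'); im=cv2.imread('pics/w2.png').astype(int)
g=im.sum(2)
for r in(10,60,120,180,240,290,308):print(r,[ (x,int(g[r,x])) for x in range(292,380,1) if abs(g[r,x+1]-g[r,x-1])>70][:24])
for col in(315,335,350):print(col,[(r,int(g[r,col])) for r in range(300,322) if abs(g[r+1,col]-g[r-1,col])>60],[(r,int(g[r,col])) for r in range(1,16) if abs(g[r+1,col]-g[r-1,col])>60])
UL,UR=plane(c,(304,313),.16),plane(c,(367,313),.16)
ML,MR=plane(c,(307,7),.045),plane(c,(359,7),.045)
print(UL,UR,np.linalg.norm(UL-UR));print(ML,MR,np.linalg.norm(ML-MR))
U,M=(UL+UR)/2,(ML+MR)/2;print(U,M,np.linalg.norm(U-M),np.arctan2(*(M-U)[1::-1]))
f=lambda x,y:(310+(x+.5)/3.2-.5,190+(y+.5)/3.2-.5)
for a,b in[((304,313),(40,298)),((367,313),(60,390)),((307,7),(478,205)),((359,7),(503,270))]:print(tri(c,a,ct,f(*b)))
```

```text
10 [(292, 471), (293, 421), (294, 367), (295, 258), (297, 306), (298, 414), (299, 526), (306, 463), (330, 401), (331, 479), (333, 424), (335, 412), (336, 486), (337, 571), (347, 538), (348, 406), (357, 361), (358, 276), (362, 323), (366, 400), (367, 511), (368, 533), (369, 437)]
60 [(296, 208), (297, 284), (298, 371), (299, 468), (300, 574), (308, 592), (309, 673), (348, 625), (349, 521), (358, 473), (359, 344), (367, 367), (368, 471), (370, 454), (371, 280)]
120 [(294, 317), (298, 290), (299, 360), (300, 479), (301, 579), (309, 601), (310, 677), (350, 635), (351, 534), (359, 521), (360, 440), (369, 408), (370, 497), (372, 501)]
180 [(292, 382), (300, 375), (301, 463), (302, 554), (310, 615), (351, 649), (352, 558), (361, 504), (362, 415), (370, 383), (371, 456), (372, 556), (373, 551), (374, 470)]
240 [(301, 373), (302, 456), (303, 539), (311, 610), (353, 647), (354, 567), (363, 505), (373, 504), (375, 534)]
290 [(303, 447), (304, 556), (312, 568), (313, 638), (355, 619), (356, 534), (364, 506), (365, 445), (370, 402), (371, 324), (379, 321)]
308 [(302, 465), (304, 497), (305, 581),
[... 276 characters left out ...]
 569)]
350 [(311, 678), (312, 466)] [(3, 263), (4, 404)]
[ 0.49979572 -0.01751461  0.16      ] [ 0.43381573 -0.03052312  0.16      ] 0.06725012853239068
[ 0.55847399 -0.32864903  0.045     ] [ 0.50186982 -0.33977151  0.045     ] 0.057686588488825394
[ 0.46680572 -0.02401886  0.16      ] [ 0.5301719  -0.33421027  0.045     ] 0.33683672561745187 -1.3692879203028083
(array([ 0.4950466 , -0.02086904,  0.16304704]), np.float64(0.01026882372753228))
(array([ 0.43477396, -0.03249532,  0.16381093]), np.float64(8.372819728212972e-06))
(array([ 0.55777287, -0.32623823,  0.05276644]), np.float64(0.00030084801011194453))
(array([ 0.50424941, -0.31562029,  0.12221181]), np.float64(0.0005939693150578012))
```

```bash
cat >> h.py <<'E'
# chute frame
def chute():
    U=np.array([0.46680,-0.02402,.16]);return U
E
python3 - <<'E'
from h import *
c=cam('wrist');c=(c[0],np.load('w2c.npy'))
pts=[]
U=np.array([.467,-.024])
for r,l,rr in((10,306.5,357.5),(60,308.5,358.7),(120,309.6,359.6),(180,310.5,361.5),(240,311.5,363),(290,312.7,364.5),(308,313.6,364.5)):
    # intersect with sloped floor plane: z=.16-tan20*d along yaw -1.37 from U
    yaw=-1.371;n=np.array([np.cos(yaw)*np.sin(np.radians(20)),np.sin(yaw)*np.sin(np.radians(20)),np.cos(np.radians(20))])
    P=[]
    for x in(l,rr):
        o,d=ray(c,(x,r));P.append(o+d*(n@(np.r_[U,.16]-o))/(n@d))
    m=(P[0]+P[1])/2;pts.append(m);print(r,np.linalg.norm(P[0]-P[1]).round(4),m.round(4))
pts=np.array(pts);v=cv2.fitLine(pts.astype(np.float32),cv2.DIST_L2,0,.01,.01).ravel();print(v,np.arctan2(-abs(v[1]),v[0]*-np.sign(v[1])))
print(plane(c,(338.8,312.5),.16),plane(c,(332,9),.045))
E
```

```text
10 0.0566 [ 0.5306 -0.3308  0.046 ]
60 0.0553 [ 0.5186 -0.2787  0.0654]
120 0.0547 [ 0.5054 -0.2169  0.0884]
180 0.0553 [ 0.492  -0.1562  0.111 ]
240 0.0555 [ 0.4789 -0.0963  0.1333]
290 0.0554 [ 0.4679 -0.0472  0.1517]
308 0.0544 [ 0.464  -0.0296  0.1582]
[-0.2022242   0.9176916   0.34197578  0.49391636 -0.16510628  0.10771883] -1.353901
[ 0.46339385 -0.02525156  0.16      ] [ 0.53082544 -0.33202208  0.045     ]
```

Chute frame: width checks at 55–56 mm, length at 337 mm, yaw −1.354, origin (0.463,−0.0245,0.16). Next, a look over the tray.

```bash
sed -i '/^# chute/,$d' h.py
cat >> h.py <<'E'
YC=-1.354; U=np.array([.4632,-.0245,.16]); C,S=np.cos(np.radians(20)),np.sin(np.radians(20))
E1=np.array([C*np.cos(YC),C*np.sin(YC),-S]); E3=np.array([S*np.cos(YC),S*np.sin(YC),C])
def ch(s,h): return U+s*E1+h*E3
E
python3 nudge.py '[[0.06,-0.412,-0.082,0,0],[0.06,-0.412,-0.082,0,0],[0.06,-0.412,-0.082,0,0],[0.06,-0.412,-0.082,0,0],[0.06,-0.412,-0.082,0,0],[0.06,-0.412,-0.082,0,0],[0.06,-0.412,-0.082,0,0],[0.06,-0.412,-0.082,0,0],[0.06,-0.412,-0.082,0,0],[0.06,-0.412,-0.082,0,0],[0.06,-0.412,-0.082,0,0],[0.06,-0.412,-0.082,0,0],[0.06,-0.412,-0.082,0,0],[0.06,-0.412,-0.082,0,0]]'
python3 - <<'E'
from h import *
im,c=shot('wrist','w3');np.save('w3c.npy',c[1]);shot('top','t3');shot('side','s3')
E
```

```text
t: 7.22
eef_pos: [0.4997, 0.2994, 0.3287]
ee_rot: [-3.142, -0.0, -1.375]
force: [-0.3, -0.2, 1.0]
width: 0.0598
gripper_force: 0.0
```

View pics/w3.png

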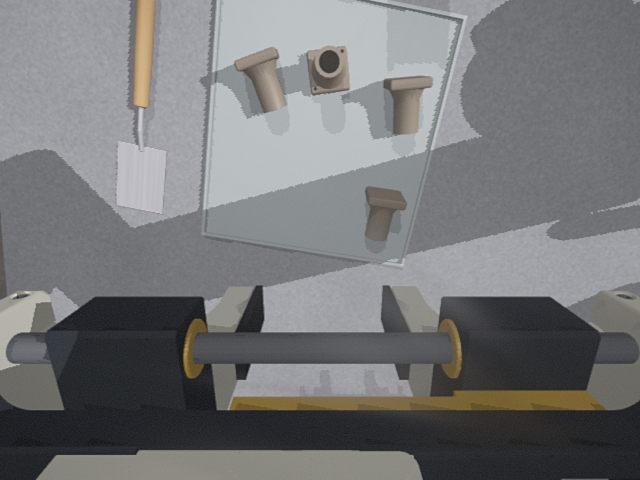

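The wrist view shows the standing holder with its neck top at (330,62). The toppled ones have flange/neck end at (258,62)/(275,105), (408,83)/(405,130) and (385,196)/(377,237), all in the tray. I mask them by colour.

```bash
cat >> h.py <<'E'
def blobs(im,amin=250,m=14):
    b=im.astype(int); k=((b[:,:,2]-b[:,:,0]>m)&(b[:,:,2]<190)).astype(np.uint8); k=cv2.morphologyEx(k,cv2.MORPH_OPEN,np.ones((3,3)))
    n,l,st,ce=cv2.connectedComponentsWithStats(k)
    return [(l==i,st[i],ce[i]) for i in range(1,n) if st[i][4]>amin]
def lying(c,mask,zf=.004):
    "neck axis from the rows of world points: cast to z about axis height, PCA, then mid-line of neck part"
    ys,xs=np.nonzero(mask); P=np.array([plane(c,(x,y),zf+.022)[:2] for x,y in zip(xs,ys)])
    m=P.mean(0); w,v=np.linalg.eigh(np.cov((P-m).T)); u=v[:,1]; u=u if u[1]>0 else -u
    for _ in range(3):
        n=np.array([-u[1],u[0]]); s=(P-m)@u; e=s.max(); mids=[]
        for a in np.arange(e-.033,e-.006,.003):
            q=P[(s>=a)&(s<a+.003)]; t=(q-m)@n; mids.append(np.r_[m+u*(a+.0015)+n*(t.max()+t.min())/2,t.max()-t.min()])
        mids=np.array(mids); f=np.polyfit(mids[:,:2]@u,mids[:,:2]@n,1); u=u+f[0]*n; u/=np.linalg.norm(u)
    s=(P-m)@u; n=np.array([-u[1],u[0]]); mid=mids[:,:2].mean(0); end=mid+u*(s.max()-(mid-m)@u)
    return u,end,np.median(mids[:,2]),s.max()-s.min()
E
python3 - <<'E'
from h import *
im=cv2.imread('pics/w3.png');c=(arm.camera_params('wrist'),np.load('w3c.npy'))
for k,st,ce in blobs(im[:285]):
    print(st,ce.round(1))
    if st[0]>200 and ce[0]<450:
        u,e,w,L=lying(c,k);print('   u ang',np.arctan2(u[1],u[0]).round(3),'end',e.round(4),'w',w.round(4),'L',L.round(4),'grip',(e-u*.018).round(4))
print('neck top',plane(c,(330,62),.068),'h pix')
t=cv2.imread('pics/t3.png');ct=cam('top')
for k,st,ce in blobs(t[210:360,140:300],60): print('top',st,(ce+[140,210]).round(1),plane(ct,ce+[140,210],.026).round(3))
E
```

```text
[133   0   9 103 414] [136.3  44.7]
[148   0   8  86 365] [151.1  37.9]
[307  46  42  48 965] [331.1  69.1]
   u ang 1.7 end [0.5139 0.1707] w 0.0382 L 0.0531 grip [0.5163 0.1528]
[ 235   48   51   64 1549] [264.8  76.9]
   u ang 2.076 end [0.5782 0.2002] w 0.0262 L 0.0664 grip [0.5869 0.1844]
[ 391   77   42   57 1237] [410.  100.9]
   u ang 1.796 end [0.4085 0.1966] w 0.0216 L 0.0654 grip [0.4125 0.179 ]
[369 194  37  15 286] [385.5 201.1]
   u ang -0.011 end [0.4385 0.2871] w 0.0114 L 0.051 grip [0.4205 0.2873]
neck top [0.52211827 0.14334033 0.068     ] h pix
top [ 82  23  27  25 271] [235.4 246.7] [0.593 0.171 0.026]
top [103  69  18  11 103] [252.1 284.2] [0.506 0.133 0.026]
top [ 84 101  27  23 250] [238.4 325.5] [0.416 0.163 0.026]
```

Run:
```python
from h import *
im=cv2.imread('pics/w3.png').astype(int)
for r,a,b in((110,385,425),(225,360,398),(92,255,290)):print(r,[tuple(map(int,im[r,x])) for x in range(a,b,2)])
```

```text
110 [(127, 126, 121), (126, 124, 121), (125, 125, 120), (129, 126, 122), (104, 106, 104), (81, 87, 94), (86, 95, 99), (90, 98, 103), (98, 106, 113), (103, 113, 121), (111, 121, 131), (118, 129, 139), (124, 138, 147), (130, 144, 154), (134, 148, 160), (137, 147, 160), (131, 143, 157), (164, 165, 163), (180, 177, 173), (193, 191, 186)]
225 [(146, 143, 138), (140, 140, 134), (144, 143, 137), (110, 108, 107), (89, 94, 99), (95, 100, 107), (94, 102, 109), (97, 101, 108), (94, 101, 108), (94, 102, 110), (94, 102, 110), (89, 98, 105), (88, 95, 103), (90, 96, 101), (81, 88, 95), (115, 114, 111), (124, 125, 119), (125, 122, 117), (122, 121, 114)]
92 [(121, 123, 119), (79, 86, 92), (85, 91, 100), (99, 107, 116), (114, 119, 132), (117, 128, 138), (126, 139, 149), (137, 149, 160), (146, 156, 169), (156, 168, 180), (158, 169, 179), (146, 158, 170), (137, 150, 162), (131, 145, 158), (123, 126, 125), (138, 137, 130), (149, 147, 141), (146, 145, 139)]
```

```bash
sed -i 's/m=14)/m=3)/' h.py
python3 - <<'E'
from h import *
im=cv2.imread('pics/w3.png');c=(arm.camera_params('wrist'),np.load('w3c.npy'))
for k,st,ce in blobs(im[:285]):
    if st[0]>200 and ce[0]<450:
        u,e,w,L=lying(c,k);print(st,'   u ang',np.arctan2(u[1],u[0]).round(3),'end',e.round(4),'w',w.round(4),'L',L.round(4),'grip',(e-u*.018).round(4))
ys=im[:285]
top=plane(c,(330,62),.068);print(top, go([top[0],top[1],.3],None))
ct=cam('top'); t=cv2.imread('pics/t3.png')
for k,st,ce in blobs(t[210:360,140:300],60): print('top',st,(ce+[140,210]).round(1))
cv2.imwrite('pics/tt.png',cv2.resize(t[210:360,140:300],None,fx=4,fy=4))
print(tri(c,(330,62),ct,(245.5,273.5)), proj(ct,top))
E
```

```text
[ 234   47   53   66 1818]    u ang 2.092 end [0.5791 0.2014] w 0.031 L 0.0675 grip [0.588  0.1858]
[ 307   46   43   49 1482]    u ang 2.737 end [0.4922 0.1551] w 0.0485 L 0.0653 grip [0.5087 0.148 ]
[ 384   76   49   59 1760]    u ang 1.789 end [0.4119 0.1984] w 0.0304 L 0.0676 grip [0.4158 0.1808]
[ 365  186   41   55 1475]    u ang 1.576 end [0.4168 0.344 ] w 0.0302 L 0.0742 grip [0.4169 0.326 ]
[0.52211827 0.14334033 0.068     ] (array([0.1572, 0.0084, 0.029 ]), 0.0, 'q6', -0.68)
top [ 81  19  33  30 495] [237.  244.5]
top [ 97  55  26  26 436] [249.6 277.9]
top [ 83 100  34  26 552] [240.3 323.4]
top [ 17 105  35  23 581] [176.2 326.9]
(array([0.52373114, 0.14230856, 0.06544833]), np.float64(0.0033366076499652176)) [244.58280362 274.84314031]
```

Run:
```python
from h import *
im=cv2.imread('pics/w3.png');c=(arm.camera_params('wrist'),np.load('w3c.npy'))
for k,st,ce in blobs(im[:285]):
    if st[0]==307:
        cn,_=cv2.findContours(k.astype(np.uint8),cv2.RETR_EXTERNAL,cv2.CHAIN_APPROX_NONE)
        ap=cv2.approxPolyDP(cn[0],3,True)[:,0];print(ap.tolist())
        for a,b in zip(ap,np.roll(ap,-1,0)):
            A,B=plane(c,a,.016),plane(c,b,.016);d=B-A;print(a,b,np.linalg.norm(d).round(4),np.arctan2(d[1],d[0])%(np.pi/2))
cv2.imwrite('pics/w3c.png',cv2.resize(im[30:110,220:440],None,fx=3.5,fy=3.5,interpolation=cv2.INTER_CUBIC))
```

```text
[[344, 46], [307, 51], [313, 94], [349, 88]]
[344  46] [307  51] 0.0455 0.3145700387661467
[307  51] [313  94] 0.049 0.3372592656059461
[313  94] [349  88] 0.0459 0.34730381557334145
[349  88] [344  46] 0.0475 0.34699871302372487
```

View pics/w3c.png

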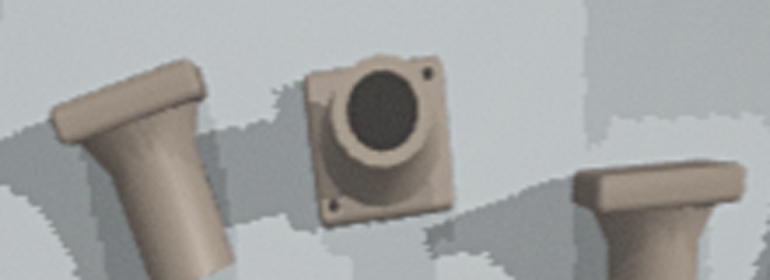

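The crop shows the standing holder's neck opening at full-image (329.4,62) and its square flange edges, all consistent at 0.34 rad. I pick that one first.

```bash
python3 -c "
from h import *
print(go([.5225,.143,.031],.34+np.pi/2))"
```

```text
(array([0.1577, 0.0083, 0.298 ]), 1.426, 'q6', -0.68)
```

```bash
python3 nudge.py '[[0.046,0.04,0,0.03,-0.1],[0.046,0.08,0.004,0.06,-0.145],[0.046,0.12,0.008,0.09,-0.145],[0.046,0.158,0.008,0.1,-0.145],[0.046,0.158,0.008,0.14,-0.145],[0.046,0.158,0.008,0.18,-0.145],[0.046,0.158,0.008,0.22,-0.145],[0.046,0.158,0.008,0.26,-0.145],[0.046,0.158,0.008,0.298,-0.145],[0.046,0.158,0.008,0.298,-0.145],[0.0,0.158,0.008,0.298,-0.145],[0.0,0.158,0.008,0.298,-0.145],[0.0,0.158,0.008,0.298,-0.145],[0.0,0.158,0.008,0.298,-0.145],[0.0,0.158,0.008,0.298,-0.145]]' 15
python3 nudge.py '[[0,0,0,0,0],[0,0,0,-0.03,0],[0,0,0,-0.07,0],[0,0,0,-0.11,0],[0,0,0,-0.15,0],[0,0,0,-0.19,0],[0,0,0,-0.2,0],[0,0,0,-0.2,0]]'
python3 -c "
from h import *
s=arm.get_state();print(s['width'])
print(go(ch(.285,.046)-[0,0,arm.hold_point_z],YC+np.pi/2))"
```

```text
t: 8.62
eef_pos: [0.5244, 0.1447, 0.0333]
ee_rot: [-3.137, 0.001, -1.228]
force: [-0.4, -0.7, 8.8]
width: 0.0315
gripper_force: 15.0
t: 9.28
eef_pos: [0.5245, 0.1448, 0.2362]
ee_rot: [-3.132, 0.002, -1.228]
force: [0.6, 0.5, -2.7]
width: 0.0316
gripper_force: 15.0
0.031634747940508606
(array([0.4205, 0.1516, 0.1469]), 0.126, 'q6', -0.29)
```

```bash
python3 nudge.py '[[0,0.42,0.151,0,0.126],[0,0.42,0.151,0,0.126],[0,0.42,0.151,0,0.126],[0,0.42,0.151,0,0.126],[0,0.42,0.151,0,0.126],[0,0.42,0.151,0,0.126],[0,0.42,0.151,0,0.126],[0,0.42,0.151,0,0.126],[0,0.42,0.151,0,0.126],[0,0.42,0.151,0,0.126],[0,0.42,0.151,0,0.126],[0,0.42,0.151,0,0.126],[0,0.42,0.151,0.03,0.126],[0,0.42,0.151,0.06,0.126],[0,0.42,0.151,0.09,0.126],[0,0.42,0.151,0.11,0.126],[0,0.42,0.151,0.11,0.126]]' 15
python3 - <<'E'
from h import *
print(go(ch(.285,.048)-[0,0,arm.hold_point_z],YC+np.pi/2),arm.get_state()['width'])
im,c=shot('side','s4');w,_=shot('wrist','w4')
a=cv2.resize(im[130:290,320:480],(480,480),interpolation=cv2.INTER_CUBIC)
cv2.imwrite('pics/v4.png',np.hstack([a,cv2.resize(w[:,160:480],(320,480))]))
E
```

```text
t: 10.7
eef_pos: [0.5177, -0.3009, 0.1152]
ee_rot: [3.134, 0.005, -1.356]
force: [-1.1, 0.6, -2.1]
width: 0.0321
gripper_force: 15.0
(array([ 0.0027, -0.0065,  0.0263]), -0.002, 'q6', 0.42) 0.03207974730195022
```

View pics/v4.png

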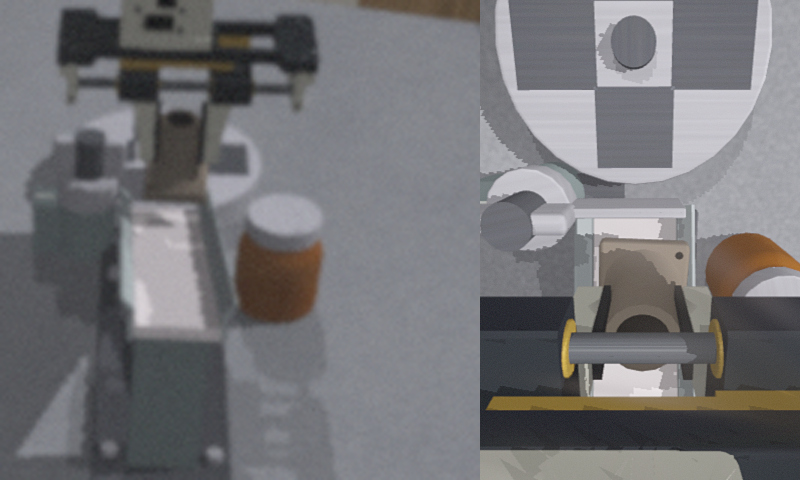

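Left: the held holder is above the lower chute. Right: the gate arm bars the mouth at (630,208), and the flange, columns 598–690, sits about 6 mm right of the guides' middle. I shift and lower it.

```bash
python3 nudge.py '[[0,0.003,-0.0065,0,0],[0,0.003,-0.0065,0,0],[0,0.003,-0.0065,0,0]]' 10
python3 -c "
from h import *
print(go(ch(.285,.048)-[0,0,arm.hold_point_z],YC+np.pi/2),arm.get_state()['width'])"
python3 nudge.py '[[0,0,0,0.008,0],[0,0,0,0.014,0],[0,0,0,0.02,0],[0,0,0,0.025,0],[0,0,0,0.025,0]]' 8
python3 - <<'E'
from h import *
print(go(ch(.285,.048)-[0,0,arm.hold_point_z],YC+np.pi/2),arm.get_state()['width'])
im,c=shot('side','s5');w,_=shot('wrist','w5')
a=cv2.resize(im[130:290,320:480],(480,480),interpolation=cv2.INTER_CUBIC)
cv2.imwrite('pics/v5.png',np.hstack([a,cv2.resize(w[:,160:480],(320,480))]))
E
```

```text
t: 11.05
eef_pos: [0.5298, -0.3043, 0.1222]
ee_rot: [-3.139, -0.001, -1.354]
force: [-0.7, 0.3, -1.8]
width: 0.0316
gripper_force: 10.0
(array([-0.0034,  0.0049,  0.0333]), -0.0, 'q6', 0.42) 0.03160248670111858
t: 11.47
eef_pos: [0.5267, -0.3036, 0.0936]
ee_rot: [3.139, 0.002, -1.355]
force: [-3.3, -1.3, -1.9]
width: 0.0315
gripper_force: 8.0
(array([-0.002 ,  0.002 ,  0.0048]), -0.001, 'q6', 0.42) 0.031510037634461925
```

View pics/v5.png

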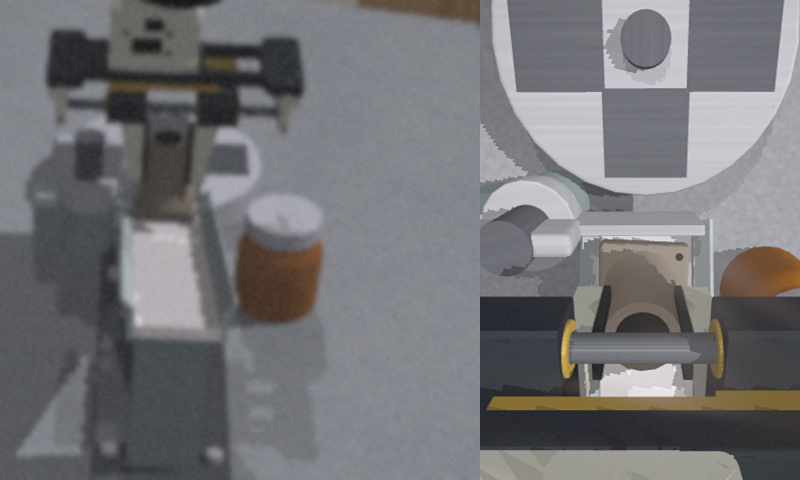

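The flange now sits between the guides (columns 600–690 inside 583–710), just above the floor and behind the gate. I lower the last millimetres and release.

```bash
python3 nudge.py '[[0,-0.001,0.001,0.003,0],[0,-0.001,0.001,0.006,0],[0,-0.001,0.001,0.006,0],[0,-0.001,0.001,0.006,0]]' 6
python3 nudge.py '[[0,0,0,0.003,0],[0,0,0,0.005,0],[0,0,0,0.005,0]]' 4
python3 -c "
from h import *
print(go(ch(.285,.048)-[0,0,arm.hold_point_z],YC+np.pi/2),arm.get_state()['width'])"
```

```text
t: 11.9
eef_pos: [0.5279, -0.3039, 0.0902]
ee_rot: [-3.14, -0.001, -1.355]
force: [-1.3, -4.0, 3.4]
width: 0.032
gripper_force: 6.0
t: 12.15
eef_pos: [0.5277, -0.3034, 0.0844]
ee_rot: [-3.141, -0.0, -1.355]
force: [-0.5, -2.5, 2.3]
width: 0.0315
gripper_force: 4.0
(array([-0.002 ,  0.003 , -0.0044]), -0.001, 'q6', 0.42) 0.031493213693239666
```

```bash
python3 nudge.py '[[0.046,0,0,0,0],[0.046,0,0,0,0],[0.046,0,0,0,0],[0.046,0,0,0,0],[0.046,0,0,-0.03,0],[0.046,0,0,-0.07,0],[0.046,-0.03,0,-0.11,0],[0.046,-0.07,0,-0.12,0],[0.046,-0.11,0,-0.12,0],[0.046,-0.11,0,-0.12,0]]' 10
python3 - <<'E'
from h import *
im,c=shot('side','s6');w,_=shot('wrist','w6');t,_=shot('top','t6')
a=cv2.resize(im[130:290,320:480],(420,420),interpolation=cv2.INTER_CUBIC)
cv2.imwrite('pics/v6.png',np.hstack([a,cv2.resize(w[0:300,200:500],(380,380))[:420] if 0 else cv2.copyMakeBorder(cv2.resize(w[0:300,200:500],(380,380)),0,40,0,0,0)]))
E
```

```text
t: 12.98
eef_pos: [0.503, -0.1917, 0.2064]
ee_rot: [-3.138, 0.001, -1.353]
force: [-0.8, -0.6, -0.5]
width: 0.0463
gripper_force: 0.0
```

View pics/v6.png

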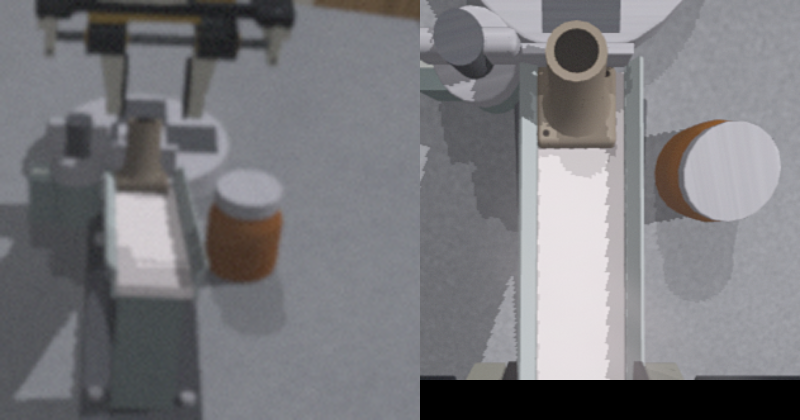

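The first holder stands flat, neck up, against the gate; in the right half the neck top is at (577,50) and the flange's rear edge at row 140. The collar and jar are untouched. I return over the tray and re-measure the toppled ones.

```bash
cat > tray.py <<'E'
from h import *
im,c=shot('wrist','wt%d'%int(arm.get_state()['t']*10))
for k,st,ce in blobs(im[:285]):
    P=plane(c,ce,.026)
    if st[2]>90 or st[3]>90 or not .33<P[0]<.68 or not .04<P[1]<.4: continue
    u,e,w,L=lying(c,k);a=np.arctan2(u[1],u[0]);g=e-u*.018
    print(st,'ang',a.round(3),'w',w.round(4),'L',L.round(4),'grip',g.round(4),'go',go([g[0],g[1],.008],a+np.pi/2))
E
python3 nudge.py '[[0.046,-0.48,-0.11,-0.12,0],[0.046,-0.48,-0.11,-0.12,0],[0.046,-0.48,-0.11,-0.12,0],[0.046,-0.48,-0.11,-0.12,0],[0.046,-0.48,-0.11,-0.12,0],[0.046,-0.48,-0.11,-0.12,0],[0.046,-0.48,-0.11,-0.12,0],[0.046,-0.48,-0.11,-0.12,0],[0.046,-0.48,-0.11,-0.12,0],[0.046,-0.48,-0.11,-0.12,0],[0.046,-0.48,-0.11,-0.12,0],[0.046,-0.48,-0.11,-0.12,0],[0.046,-0.48,-0.11,-0.12,0],[0.046,-0.48,-0.11,-0.12,0],[0.046,-0.48,-0.11,-0.12,0],[0.046,-0.48,-0.11,-0.12,0]]'
python3 tray.py
```

```text
t: 14.47
eef_pos: [0.5085, 0.2953, 0.3237]
ee_rot: [3.14, -0.001, -1.356]
force: [-0.2, -1.4, -0.1]
width: 0.0459
gripper_force: 0.0
[ 243   51   51   65 1812] ang 2.085 w 0.031 L 0.0673 grip [0.588  0.1861] go (array([ 0.1232, -0.0548,  0.316 ]), -0.3, 'q6', -0.64)
[ 392   83   51   58 1793] ang 1.818 w 0.0312 L 0.0668 grip [0.4161 0.1803] go (array([0.0923, 0.1144, 0.3161]), -0.033, 'q6', -0.64)
[ 370  192   43   56 1496] ang 1.575 w 0.0303 L 0.0741 grip [0.4171 0.326 ] go (array([-0.0499,  0.0825,  0.316 ]), 0.21, 'q6', -0.64)
```

```bash
python3 nudge.py '[[0.058,0.03,0.038,0.05,-0.03],[0.058,0.06,0.076,0.1,-0.03],[0.058,0.092,0.1145,0.13,-0.03],[0.058,0.092,0.1145,0.18,-0.03],[0.058,0.092,0.1145,0.22,-0.03],[0.058,0.092,0.1145,0.26,-0.03],[0.058,0.092,0.1145,0.29,-0.03],[0.058,0.092,0.1145,0.31,-0.03],[0.058,0.092,0.1145,0.314,-0.03],[0.058,0.092,0.1145,0.314,-0.03],[0.0,0.092,0.1145,0.314,-0.03],[0.0,0.092,0.1145,0.314,-0.03],[0.0,0.092,0.1145,0.314,-0.03],[0.0,0.092,0.1145,0.314,-0.03],[0.0,0.092,0.1145,0.314,-0.03],[0.0,0.092,0.1145,0.314,-0.03]]' 5
python3 -c "
from h import *
s=arm.get_state();print(s['width'],go([.4161,.1803,.008],1.80+np.pi/2))"
```

```text
t: 15.85
eef_pos: [0.4165, 0.1827, 0.0116]
ee_rot: [-3.14, 0.001, -1.325]
force: [-1.0, 0.3, 5.5]
width: 0.0317
gripper_force: 5.0
0.03171889545113337 (array([0.0022, 0.001 , 0.0036]), 0.017, 'q6', -0.6)
```

```bash
python3 nudge.py '[[0,0.002,0,-0.005,0],[0,0.004,0,-0.010,0],[0,0.008,0,-0.015,0],[0,0.013,0,-0.021,0],[0,0.018,0,-0.025,0],[0,0.024,0,-0.029,0],[0,0.03,0,-0.032,0],[0,0.036,0,-0.034,0],[0,0.043,0,-0.036,0],[0,0.05,0,-0.037,0],[0,0.057,0,-0.037,0],[0,0.063,0,-0.036,0],[0,0.069,0,-0.034,0],[0,0.075,0,-0.032,0],[0,0.075,0,-0.032,0],[0,0.075,0,-0.032,0]]' 4
python3 - <<'E'
from h import *
s=arm.get_state();print(s['width'])
im,c=shot('side','s7');w,_=shot('wrist','w7')
a=cv2.resize(im[280:480,280:480],(480,480),interpolation=cv2.INTER_CUBIC)
cv2.imwrite('pics/v7.png',np.hstack([a,cv2.resize(w[:,160:480],(320,480))]))
E
```

```text
t: 17.18
eef_pos: [0.4342, 0.1089, 0.0422]
ee_rot: [3.141, -0.0, -1.326]
force: [0.2, -0.2, -0.8]
width: 0.0319
gripper_force: 4.0
0.03189760979082483
```

View pics/v7.png

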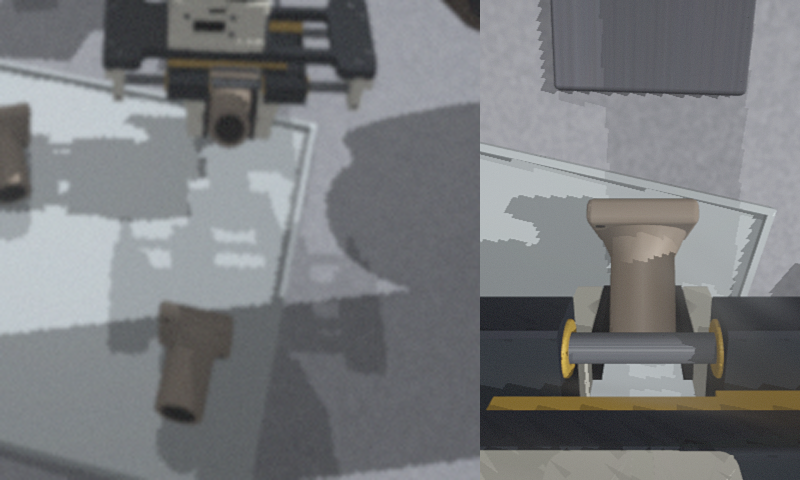

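The side and wrist views show the holder still level in the grip (flange at (640,212) in the wrist half), so it did not swing down at 4 N. I'll try 3 N with an upward jerk.

```bash
cat > chk.py <<'E'
from h import *
im,c=shot('wrist','wk%d'%int(arm.get_state()['t']*10))
for k,st,ce in blobs(im[:335,250:400],200):
    ys,xs=np.nonzero(k); print('blob',st,'rows w:',[(int(r),int((ys==r).sum())) for r in range(st[1],335,12)])
print('w',arm.get_state()['width'].round(4))
E
python3 chk.py
python3 nudge.py '[[0,0,0,-0.01,0],[0,0,0,-0.05,0],[0,0,0,-0.09,0],[0,0,0,-0.09,0],[0,0,0,-0.05,0],[0,0,0,-0.05,0],[0,0,0,-0.09,0],[0,0,0,-0.09,0]]' 3
python3 chk.py
```

```text
blob [   17   198   112   135 10498] rows w: [(198, 5), (210, 112), (222, 108), (234, 92), (246, 75), (258, 63), (270, 64), (282, 64), (294, 66), (306, 67), (318, 67), (330, 67)]
blob [   0  286   32   48 1106] rows w: [(286, 7), (298, 26), (310, 23), (322, 25), (334, 0)]
blob [ 113  287   37   48 1159] rows w: [(287, 24), (299, 27), (311, 22), (323, 29)]
t: 18.0
eef_pos: [0.4366, 0.1105, 0.1374]
ee_rot: [-3.137, -0.0, -1.323]
force: [1.8, 1.3, -0.2]
width: 0.0318
gripper_force: 3.0
blob [  33  241  117   94 6462] rows w: [(241, 49), (253, 77), (265, 80), (277, 79), (289, 91), (301, 69), (313, 46), (325, 50)]
blob [   0  287   32   47 1091] rows w: [(287, 24), (299, 26), (311, 23), (323, 24)]Traceback (most recent call last):
  File "chk.py", line 5, in <module>
    print('w',arm.get_state()['width'].round(4))
              ^^^^^^^^^^^^^^^^^^^^^^^^^^^^^^
AttributeError: 'float' object has no attribute 'round'
Traceback (most recent call last):
  File "chk.py", line 5, in <module>
    print('w',arm.get_state()['width'].round(4))
              ^^^^^^^^^^^^^^^^^^^^^^^^^^^^^^
AttributeError: 'float' object has no attribute 'round'
```

It swung: the flange edge jumped from row 198 to row 241, matching the upright view earlier. I set it down on the tray to square it and learn the grip height.

```bash
sed -i "s/.round(4))$/)/" chk.py; python3 nudge.py '[[0,0,0,0.03,0],[0,0,0,0.06,0],[0,0,0,0.08,0],[0,0,0,0.09,0],[0,0,0,0.09,0],[0,0,0,0.09,0]]' 6
python3 nudge.py '[[0,0,0,0.003,0],[0,0,0,0.006,0],[0,0,0,0.006,0]]'
python3 nudge.py '[[0,0,0,0.003,0],[0,0,0,0.006,0],[0,0,0,0.006,0]]'
python3 chk.py
```

```text
t: 18.55
eef_pos: [0.434, 0.1093, 0.0425]
ee_rot: [3.14, -0.001, -1.324]
force: [-0.7, -0.0, -1.4]
width: 0.032
gripper_force: 6.0
t: 18.8
eef_pos: [0.435, 0.1099, 0.0373]
ee_rot: [-3.14, 0.001, -1.324]
force: [0.5, 0.4, -0.6]
width: 0.0318
gripper_force: 6.0
t: 19.05
eef_pos: [0.435, 0.1099, 0.0313]
ee_rot: [-3.14, 0.001, -1.324]
force: [-0.1, -0.3, 1.0]
width: 0.0317
gripper_force: 6.0
blob [   0  253  150   82 8129] rows w: [(253, 18), (265, 90), (277, 89), (289, 116), (301, 117), (313, 107), (325, 118)]
w 0.03202027430879
```

```bash
python3 nudge.py '[[0,0,0,0.001,0],[0.042,0,0,0.001,0],[0.042,0,0,0.001,0],[0.042,0,0,0.001,0],[0.042,0,0,0.001,0],[0.042,0,0,0.001,0],[0,0,0,0.001,0],[0,0,0,0.001,0],[0,0,0,0.001,0],[0,0,0,0.001,0],[0,0,0,-0.03,0],[0,0,0,-0.07,0],[0,0,0,-0.11,0],[0,0,0,-0.15,0],[0,0,0,-0.19,0],[0,0,0,-0.2,0],[0,0,0,-0.2,0],[0,0,0,-0.2,0]]' 15
python3 chk.py
python3 -c "
from h import *
print(go(ch(.235,.046)-[0,0,arm.hold_point_z],YC+np.pi/2))"
```

```text
t: 20.6
eef_pos: [0.434, 0.1095, 0.2305]
ee_rot: [-3.141, 0.001, -1.325]
force: [-0.7, -0.4, -1.8]
width: 0.0319
gripper_force: 15.0
blob [   0  254  150   81 8032] rows w: [(254, 7), (266, 92), (278, 91), (290, 117), (302, 112), (314, 107), (326, 118)]
w 0.03162598573818438
(array([0.3733, 0.0103, 0.1254]), 0.029, 'q6', -0.44)
```

```bash
cat >> h.py <<'E'
def on(c,px,h):
    "intersect pixel ray with plane h above the chute floor; return s,y"
    o,d=ray(c,px); P=o+d*(E3@(U+h*E3-o))/(E3@d); return (P-U)@E1,(P-U)@np.cross(E3,E1)
E
python3 - <<'E'
from h import *
p=arm.camera_params('wrist');T=np.eye(4);T[:3,:3]=R.from_euler('xyz',[-3.138,.001,-1.353]).as_matrix();T[:3,3]=[.503,-.1917,.2064]
c=(p,T@np.array(p['hand_eye']));im=cv2.imread('pics/w6.png')
for k,st,ce in blobs(im[:285],200):
    if 280<ce[0]<360:
        print(st);b=st[1]+st[3]-1;xs=np.nonzero(k[b-3])[0];print(on(c,(xs.mean(),b),0),on(c,(xs[0],b-4),.006),on(c,(xs[-1],b-4),.006))
E
python3 nudge.py '[[0,0.373,0.01,0,0.029],[0,0.373,0.01,0,0.029],[0,0.373,0.01,0,0.029],[0,0.373,0.01,0,0.029],[0,0.373,0.01,0,0.029],[0,0.373,0.01,0,0.029],[0,0.373,0.01,0,0.029],[0,0.373,0.01,0,0.029],[0,0.373,0.01,0,0.029],[0,0.373,0.01,0,0.029],[0,0.373,0.01,0,0.029],[0,0.373,0.01,0.03,0.029],[0,0.373,0.01,0.06,0.029],[0,0.373,0.01,0.08,0.029],[0,0.373,0.01,0.08,0.029],[0,0.373,0.01,0.08,0.029],[0,0.373,0.01,0.08,0.029]]'
python3 -c "
from h import *
for s in (.235,.25):print(go(ch(s,.046)-[0,0,arm.hold_point_z],YC+np.pi/2))"
```

```text
[ 293   16   64  102 4887]
(np.float64(0.2841850883526025), np.float64(0.0022114508256659577)) (np.float64(0.2849862406897141), np.float64(0.026498432478478127)) (np.float64(0.28498345185115576), np.float64(-0.022038382335077232))
t: 22.07
eef_pos: [0.5161, -0.2545, 0.1514]
ee_rot: [-3.141, -0.001, -1.353]
force: [-0.1, 0.6, -0.1]
width: 0.0314
gripper_force: 15.0
(array([0.0006, 0.0022, 0.0474]), 0.001, 'q6', 0.34)
(array([0.0147, 0.0022, 0.0525]), 0.001, 'q6', 0.34)
```

```bash
python3 nudge.py '[[0,0.012,0.002,0.01,0],[0,0.012,0.002,0.025,0],[0,0.012,0.002,0.035,0],[0,0.012,0.002,0.042,0],[0,0.012,0.002,0.046,0],[0,0.012,0.002,0.046,0]]' 8
python3 nudge.py '[[0,0,0,0.003,0],[0,0,0,0.006,0],[0,0,0,0.009,0],[0,0,0,0.009,0]]' 4
python3 -c "
from h import *
print(go(ch(.247,.046)-[0,0,arm.hold_point_z],YC+np.pi/2))"
python3 nudge.py '[[0.046,0,0,0,0],[0.046,0,0,0,0],[0.046,0,0,0,0],[0.046,0,0,0,0],[0.046,0,0,-0.03,0],[0.046,0,0,-0.07,0],[0.046,-0.03,0,-0.11,0],[0.046,-0.07,0,-0.12,0],[0.046,-0.11,0,-0.12,0],[0.046,-0.11,0,-0.12,0],[0.046,-0.11,0,-0.12,0]]' 10
cat > cc.py <<'E'
from h import *
im,c=shot('wrist','wc%d'%int(arm.get_state()['t']*10))
for k,st,ce in blobs(im[:285],200):
    b=st[1]+st[3]-1;xs=np.nonzero(k[b-3])[0];s,y=on(c,(xs.mean(),b),0)
    if abs(y)>.06: continue
    print(st,'rear',round(s,4),'sides',np.round(on(c,(xs[0],b-4),.006),4),np.round(on(c,(xs[-1],b-4),.006),4),[(int(r),int(k[r].sum())) for r in range(st[1],b,10)])
E
python3 cc.py
```

```text
t: 22.57
eef_pos: [0.5166, -0.2676, 0.1049]
ee_rot: [-3.141, -0.001, -1.353]
force: [0.4, -0.3, -0.6]
width: 0.0317
gripper_force: 8.0
t: 22.9
eef_pos: [0.517, -0.2672, 0.096]
ee_rot: [-3.14, -0.001, -1.353]
force: [0.7, -3.3, 5.5]
width: 0.0321
gripper_force: 5.1
(array([-0.0007,  0.0003, -0.0039]), 0.001, 'q6', 0.36)
t: 23.82
eef_pos: [0.492, -0.1573, 0.2163]
ee_rot: [-3.14, 0.0, -1.35]
force: [-0.6, 0.1, 0.4]
width: 0.0462
gripper_force: 0.0
[ 288    0   69  131 8187] rear 0.2351 sides [0.236  0.0267] [ 0.2361 -0.0244] [(0, 47), (10, 62), (20, 62), (30, 63), (40, 61), (50, 58), (60, 62), (70, 61), (80, 64), (90, 65), (100, 65), (110, 66), (120, 65)]
```

Second holder sits flush: its rear edge is at s = 0.235, 50 mm behind the first one's. Back to the tray.

```bash
python3 nudge.py '[[0.056,-0.438,-0.115,-0.108,0],[0.056,-0.438,-0.115,-0.108,0],[0.056,-0.438,-0.115,-0.108,0],[0.056,-0.438,-0.115,-0.108,0],[0.056,-0.438,-0.115,-0.108,0],[0.056,-0.438,-0.115,-0.108,0],[0.056,-0.438,-0.115,-0.108,0],[0.056,-0.438,-0.115,-0.108,0],[0.056,-0.438,-0.115,-0.108,0],[0.056,-0.438,-0.115,-0.108,0],[0.056,-0.438,-0.115,-0.108,0],[0.056,-0.438,-0.115,-0.108,0],[0.056,-0.438,-0.115,-0.108,0],[0.056,-0.438,-0.115,-0.108,0],[0.056,-0.438,-0.115,-0.108,0]]'
python3 tray.py
```

```text
t: 25.12
eef_pos: [0.5107, 0.2916, 0.3226]
ee_rot: [3.14, -0.001, -1.355]
force: [0.1, -0.3, -0.8]
width: 0.0562
gripper_force: 0.0
[ 244   55   51   65 1802] ang 2.103 w 0.0307 L 0.0675 grip [0.5881 0.1861] go (array([ 0.1193, -0.0534,  0.315 ]), -0.317, 'q6', -0.64)
[ 371  195   43   56 1494] ang 1.579 w 0.0303 L 0.0743 grip [0.4171 0.3262] go (array([-0.0541,  0.0837,  0.315 ]), 0.207, 'q6', -0.64)
```

```bash
python3 nudge.py '[[0.058,-0.02,0.03,0.05,0.1],[0.058,-0.04,0.06,0.1,0.2],[0.058,-0.054,0.084,0.13,0.207],[0.058,-0.054,0.084,0.17,0.207],[0.058,-0.054,0.084,0.21,0.207],[0.058,-0.054,0.084,0.25,0.207],[0.058,-0.054,0.084,0.285,0.207],[0.058,-0.054,0.084,0.305,0.207],[0.058,-0.054,0.084,0.313,0.207],[0.058,-0.054,0.084,0.313,0.207],[0.0,-0.054,0.084,0.313,0.207],[0.0,-0.054,0.084,0.313,0.207],[0.0,-0.054,0.084,0.313,0.207],[0.0,-0.054,0.084,0.313,0.207],[0.0,-0.054,0.084,0.313,0.207],[0.0,-0.054,0.084,0.313,0.207]]' 5
python3 nudge.py '[[0,0,0,-0.005,0],[0,0,0,-0.01,0],[0,0,0,-0.02,0],[0,0,0,-0.03,0],[0,0,0,-0.04,0],[0,0,0,-0.04,0]]' 4
python3 nudge.py '[[0,0,0,-0.01,0],[0,0,0,-0.05,0],[0,0,0,-0.09,0],[0,0,0,-0.09,0],[0,0,0,-0.05,0],[0,0,0,-0.05,0],[0,0,0,-0.09,0],[0,0,0,-0.09,0]]' 3
python3 chk.py
```

```text
t: 26.5
eef_pos: [0.4174, 0.3285, 0.0119]
ee_rot: [-3.14, 0.002, -1.56]
force: [-0.6, 0.1, 5.1]
width: 0.0321
gripper_force: 5.0
t: 27.0
eef_pos: [0.4177, 0.329, 0.0533]
ee_rot: [-3.139, 0.003, -1.56]
force: [0.2, 2.1, 6.1]
width: 0.032
gripper_force: 4.0
t: 27.67
eef_pos: [0.4186, 0.329, 0.1459]
ee_rot: [-3.138, 0.002, -1.559]
force: [0.9, 2.5, 0.3]
width: 0.0318
gripper_force: 3.0
blob [  33  227   81  106 6264] rows w: [(227, 22), (239, 77), (251, 80), (263, 79), (275, 78), (287, 65), (299, 46), (311, 25), (323, 20)]
blob [   0  286   32   48 1110] rows w: [(286, 6), (298, 28), (310, 24), (322, 24), (334, 0)]
blob [ 113  287   37   48 1179] rows w: [(287, 24), (299, 27), (311, 23), (323, 29)]
w 0.031735368261282475
```

```bash
python3 nudge.py '[[0,0,0,0.03,0],[0,0,0,0.06,0],[0,0,0,0.08,0],[0,0,0,0.096,0],[0,0,0,0.098,0],[0,0,0,0.098,0],[0,0,0,0.098,0]]' 6
python3 nudge.py '[[0,0,0,0.003,0],[0,0,0,0.006,0],[0,0,0,0.006,0]]'
python3 nudge.py '[[0,0,0,0.003,0],[0,0,0,0.006,0],[0,0,0,0.006,0]]'
python3 chk.py
```

```text
t: 28.3
eef_pos: [0.4169, 0.3278, 0.0433]
ee_rot: [-3.141, -0.0, -1.561]
force: [0.7, 0.1, -0.6]
width: 0.0317
gripper_force: 6.0
t: 28.55
eef_pos: [0.4174, 0.3286, 0.0376]
ee_rot: [-3.14, 0.002, -1.56]
force: [-0.1, 0.2, 0.9]
width: 0.0318
gripper_force: 6.0
t: 28.8
eef_pos: [0.4174, 0.3286, 0.0316]
ee_rot: [-3.14, 0.002, -1.56]
force: [0.7, 1.2, 1.4]
width: 0.0314
gripper_force: 6.0
blob [   0  242  150   93 9144] rows w: [(242, 43), (254, 91), (266, 90), (278, 90), (290, 119), (302, 117), (314, 111), (326, 108)]
w 0.03185506968382222
```

```bash
python3 nudge.py '[[0.044,0,0,0,0],[0.044,0,0,0,0],[0.044,0,0,0,0],[0.044,0,0,0,0],[0.044,0,0,0,0],[0.044,0,0,0,0]]' 15
python3 chk.py
```

```text
t: 29.35
eef_pos: [0.4167, 0.3275, 0.0305]
ee_rot: [3.141, -0.0, -1.561]
force: [-0.2, -0.0, -0.2]
width: 0.044
gripper_force: 0.0
blob [  26  245   92   88 7516] rows w: [(245, 81), (257, 91), (269, 91), (281, 89), (293, 87), (305, 87), (317, 85), (329, 60)]
blob [  0 287  20  45 613] rows w: [(287, 19), (299, 17), (311, 13), (323, 9)]
blob [126 287  24  46 822] rows w: [(287, 24), (299, 22), (311, 18), (323, 14)]
w 0.04366779372723231
```

```bash
python3 -c "
from h import *
c=cam('wrist')
for r,c1,c2 in((245,276,368),(257,276,368)):
  a,b=plane(c,(c1,r),.004),plane(c,(c2,r),.004)
  print(toolT()[:3,:3].T@((a+b)/2-toolT()[:3,3]),np.linalg.norm(a-b))"
```

```text
[ 0.02195746 -0.0002495   0.02648805] 0.05202639335820047
[ 0.01474675 -0.00025638  0.02648644] 0.05260771492031995
```

Standing flat: flange front edge is 22 mm ahead and its width is 52 mm. I grip it and carry it.

```bash
python3 nudge.py '[[0.044,-0.003,0,0,0],[0,-0.003,0,0,0],[0,-0.003,0,0,0],[0,-0.003,0,0,0],[0,-0.003,0,0,0],[0,-0.003,0,-0.03,0],[0,-0.003,0,-0.07,0],[0,-0.003,0,-0.11,0],[0,-0.003,0,-0.15,0],[0,-0.003,0,-0.19,0],[0,-0.003,0,-0.21,0],[0,-0.003,0,-0.21,0],[0,-0.003,0,-0.21,0]]' 15
python3 -c "
from h import *
print(arm.get_state()['width'],go(ch(.20,.046)-[0,0,arm.hold_point_z],YC+np.pi/2))"
```

```text
t: 30.48
eef_pos: [0.4167, 0.3309, 0.2415]
ee_rot: [-3.141, 0.002, -1.561]
force: [0.4, 0.3, -2.7]
width: 0.0317
gripper_force: 15.0
0.03166269720037134 (array([ 0.5554, -0.0848,  0.1242]), -0.207, 'q6', -1.03)
```

```bash
python3 nudge.py '[[0,0.555,-0.085,0,-0.207],[0,0.555,-0.085,0,-0.207],[0,0.555,-0.085,0,-0.207],[0,0.555,-0.085,0,-0.207],[0,0.555,-0.085,0,-0.207],[0,0.555,-0.085,0,-0.207],[0,0.555,-0.085,0,-0.207],[0,0.555,-0.085,0,-0.207],[0,0.555,-0.085,0,-0.207],[0,0.555,-0.085,0,-0.207],[0,0.555,-0.085,0,-0.207],[0,0.555,-0.085,0,-0.207],[0,0.555,-0.085,0,-0.207],[0,0.555,-0.085,0,-0.207],[0,0.555,-0.085,0.03,-0.207],[0,0.555,-0.085,0.06,-0.207],[0,0.555,-0.085,0.08,-0.207],[0,0.555,-0.085,0.08,-0.207],[0,0.555,-0.085,0.08,-0.207]]'
python3 nudge.py '[[0,0,0,0,0],[0,0,0,0,0]]'
python3 chk.py
python3 -c "
from h import *
print(arm.get_state()['width'],go(ch(.2,.046)-[0,0,arm.hold_point_z],YC+np.pi/2))"
```

```text
t: 32.07
eef_pos: [0.5057, -0.2235, 0.1585]
ee_rot: [3.137, 0.001, -1.354]
force: [0.5, 0.8, -1.0]
width: 0.0319
gripper_force: 15.0
t: 32.23
eef_pos: [0.5082, -0.2235, 0.1619]
ee_rot: [-3.14, -0.001, -1.353]
force: [0.7, 0.1, -1.4]
width: 0.0319
gripper_force: 15.0
blob [   35    55    77   180 11561] rows w: [(55, 7), (67, 45), (79, 55), (91, 66), (103, 71), (115, 76), (127, 70), (139, 72), (151, 67), (163, 72), (175, 72), (187, 73), (199, 72), (211, 73), (223, 72), (235, 0), (247, 0), (259, 0), (271, 0), (283, 0), (295, 0), (307, 0), (319, 0), (331, 0)]
blob [139 148  11  51 403] rows w: [(148, 2), (160, 8), (172, 11), (184, 10), (196, 3), (208, 0), (220, 0), (232, 0), (244, 0), (256, 0), (268, 0), (280, 0), (292, 0), (304, 0), (316, 0), (328, 0)]
blob [   0  239  150   96 9582] rows w: [(239, 63), (251, 93), (263, 92), (275, 90), (287, 117), (299, 117), (311, 115), (323, 115)]
w 0.031769701885327274
0.031769701885327274 (array([-0.0004,  0.0012,  0.046 ]), 0.001, 'q6', 0.28)
```

```bash
python3 nudge.py '[[0,0,0.001,0.01,0],[0,0,0.001,0.025,0],[0,0,0.001,0.034,0],[0,0,0.001,0.04,0],[0,0,0.001,0.04,0]]' 8
python3 nudge.py '[[0,0,0,0.003,0],[0,0,0,0.006,0],[0,0,0,0.009,0],[0,0,0,0.009,0]]' 4
python3 -c "
from h import *
print(go(ch(.2,.046)-[0,0,arm.hold_point_z],YC+np.pi/2))"
python3 nudge.py '[[0.046,0,0,0,0],[0.046,0,0,0,0],[0.046,0,0,0,0],[0.046,0,0,0,0],[0.046,0,0,-0.03,0],[0.046,0,0,-0.07,0],[0.046,-0.03,0,-0.11,0],[0.046,-0.07,0,-0.12,0],[0.046,-0.11,0,-0.12,0],[0.046,-0.11,0,-0.12,0],[0.046,-0.11,0,-0.12,0]]' 10
python3 cc.py
```

```text
t: 32.7
eef_pos: [0.506, -0.2239, 0.1198]
ee_rot: [3.141, -0.0, -1.354]
force: [0.3, -0.1, -2.2]
width: 0.0317
gripper_force: 8.0
t: 33.03
eef_pos: [0.5074, -0.2243, 0.1132]
ee_rot: [-3.14, -0.002, -1.353]
force: [-1.5, -1.4, 8.4]
width: 0.034
gripper_force: 5.5
(array([-0.001 ,  0.0002, -0.0029]), 0.001, 'q6', 0.28)
t: 33.95
eef_pos: [0.4824, -0.1142, 0.2324]
ee_rot: [-3.14, 0.0, -1.35]
force: [0.6, -1.2, -0.4]
width: 0.0459
gripper_force: 0.0
[ 289    0   68  128 8234] rear 0.1906 sides [0.1914 0.0244] [ 0.1916 -0.0252] [(0, 62), (10, 64), (20, 64), (30, 64), (40, 66), (50, 65), (60, 67), (70, 60), (80, 63), (90, 65), (100, 66), (110, 65), (120, 66)]
```

```bash
python3 - <<'E'
from h import *
s,_=shot('side','s8');t,_=shot('top','t8');w,_=shot('wrist','w8')
a=cv2.resize(s[130:280,325:475],(400,400),interpolation=cv2.INTER_CUBIC)
b=cv2.resize(t[220:320,310:510],(400,200),interpolation=cv2.INTER_CUBIC)
l=np.vstack([a,b]);r=cv2.resize(w[0:300,220:420],(400,600),interpolation=cv2.INTER_CUBIC)
cv2.imwrite('pics/v8.png',np.hstack([l,r]))
E
python3 cc.py
```

```text
[ 287    0   68  132 8443] rear 0.1902 sides [0.1912 0.0247] [ 0.1912 -0.024 ] [(0, 58), (10, 62), (20, 65), (30, 64), (40, 65), (50, 65), (60, 65), (70, 60), (80, 65), (90, 64), (100, 65), (110, 66), (120, 66), (130, 57)]
```

View pics/v8.png

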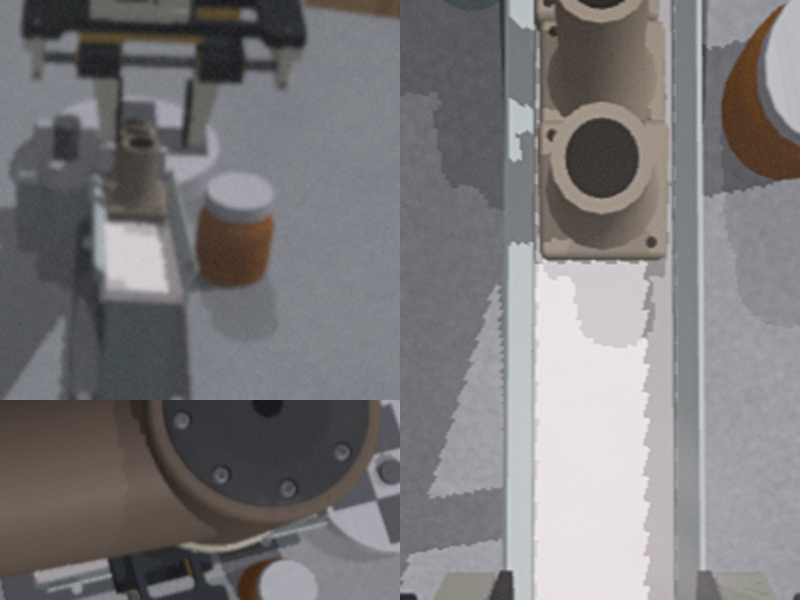

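The third holder is flat on its flange behind the second (flange rows 120–260 in the right half, neck top at (602,157)), all between the guides. The necks line up in the side view. On to the last toppled one.

```bash
python3 nudge.py '[[0.056,-0.39,-0.116,-0.09,0],[0.056,-0.39,-0.116,-0.09,0],[0.056,-0.39,-0.116,-0.09,0],[0.056,-0.39,-0.116,-0.09,0],[0.056,-0.39,-0.116,-0.09,0],[0.056,-0.39,-0.116,-0.09,0],[0.056,-0.39,-0.116,-0.09,0],[0.056,-0.39,-0.116,-0.09,0],[0.056,-0.39,-0.116,-0.09,0],[0.056,-0.39,-0.116,-0.09,0],[0.056,-0.39,-0.116,-0.09,0],[0.056,-0.39,-0.116,-0.09,0],[0.056,-0.39,-0.116,-0.09,0],[0.056,-0.39,-0.116,-0.09,0]]'
python3 tray.py
```

```text
t: 35.37
eef_pos: [0.5122, 0.2882, 0.3209]
ee_rot: [3.141, -0.001, -1.355]
force: [-0.6, -0.6, 0.2]
width: 0.0562
gripper_force: 0.0
[ 245   58   51   65 1793] ang 2.087 w 0.0309 L 0.0667 grip [0.588  0.1861] go (array([ 0.1157, -0.0525,  0.3132]), -0.301, 'q6', -0.63)
```

```bash
python3 nudge.py '[[0.058,0.035,-0.02,0.05,-0.12],[0.058,0.07,-0.04,0.09,-0.24],[0.058,0.113,-0.053,0.12,-0.305],[0.058,0.113,-0.053,0.16,-0.305],[0.058,0.113,-0.053,0.2,-0.305],[0.058,0.113,-0.053,0.24,-0.305],[0.058,0.113,-0.053,0.28,-0.305],[0.058,0.113,-0.053,0.303,-0.305],[0.058,0.113,-0.053,0.311,-0.305],[0.058,0.113,-0.053,0.311,-0.305],[0.0,0.113,-0.053,0.311,-0.305],[0.0,0.113,-0.053,0.311,-0.305],[0.0,0.113,-0.053,0.311,-0.305],[0.0,0.113,-0.053,0.311,-0.305],[0.0,0.113,-0.053,0.311,-0.305],[0.0,0.113,-0.053,0.311,-0.305]]' 5
python3 nudge.py '[[0,0,0,-0.005,0],[0,0,0,-0.01,0],[0,0,0,-0.02,0],[0,0,0,-0.03,0],[0,0,0,-0.04,0],[0,0,0,-0.04,0]]' 4
python3 nudge.py '[[0,0,0,-0.01,0],[0,0,0,-0.05,0],[0,0,0,-0.09,0],[0,0,0,-0.09,0],[0,0,0,-0.05,0],[0,0,0,-0.05,0],[0,0,0,-0.09,0],[0,0,0,-0.09,0]]' 3
python3 chk.py
```

```text
t: 36.75
eef_pos: [0.5882, 0.1907, 0.0115]
ee_rot: [-3.14, 0.0, -1.049]
force: [-0.8, -0.7, 3.2]
width: 0.0321
gripper_force: 4.9
t: 37.25
eef_pos: [0.5894, 0.1915, 0.0536]
ee_rot: [-3.137, -0.0, -1.048]
force: [-1.2, 0.4, 0.3]
width: 0.0317
gripper_force: 4.0
t: 37.92
eef_pos: [0.5905, 0.1912, 0.1464]
ee_rot: [-3.137, -0.002, -1.047]
force: [2.1, 1.3, 1.0]
width: 0.0318
gripper_force: 3.0
blob [  32  230  118  105 6893] rows w: [(230, 20), (242, 79), (254, 79), (266, 78), (278, 77), (290, 90), (302, 51), (314, 44), (326, 50)]
blob [   0  287   32   48 1094] rows w: [(287, 24), (299, 26), (311, 23), (323, 24)]
w 0.0321135626922754
```

Swung upright again (flange edge at row 230). I set it down, open and check.

```bash
python3 nudge.py '[[0,0,0,0.03,0],[0,0,0,0.06,0],[0,0,0,0.08,0],[0,0,0,0.096,0],[0,0,0,0.1,0],[0,0,0,0.1,0],[0,0,0,0.1,0]]' 6
python3 nudge.py '[[0,0,0,0.003,0],[0,0,0,0.006,0],[0,0,0,0.006,0]]'
python3 nudge.py '[[0,0,0,0.003,0],[0,0,0,0.006,0],[0,0,0,0.006,0]]'
python3 nudge.py '[[0.044,0,0,0,0],[0.044,0,0,0,0],[0.044,0,0,0,0],[0.044,0,0,0,0],[0.044,0,0,0,0],[0.044,0,0,0,0]]' 15
python3 chk.py
```

```text
t: 38.55
eef_pos: [0.5881, 0.1906, 0.041]
ee_rot: [3.141, -0.0, -1.049]
force: [0.3, 0.0, -1.7]
width: 0.0322
gripper_force: 6.0
t: 38.8
eef_pos: [0.589, 0.1911, 0.0357]
ee_rot: [-3.139, -0.0, -1.048]
force: [0.9, -0.4, 0.1]
width: 0.0319
gripper_force: 6.0
t: 39.05
eef_pos: [0.589, 0.191, 0.0298]
ee_rot: [-3.139, -0.0, -1.048]
force: [0.3, 0.3, 3.1]
width: 0.0317
gripper_force: 6.0
t: 39.55
eef_pos: [0.5879, 0.1906, 0.0285]
ee_rot: [3.141, -0.0, -1.049]
force: [0.4, -0.6, 0.0]
width: 0.0438
gripper_force: 0.0
blob [  22  246   95   87 7410] rows w: [(246, 15), (258, 92), (270, 92), (282, 91), (294, 88), (306, 87), (318, 86), (330, 79)]
blob [  0 286  20  46 618] rows w: [(286, 3), (298, 18), (310, 13), (322, 9), (334, 0)]
blob [126 287  24  45 759] rows w: [(287, 23), (299, 20), (311, 17), (323, 13)]
w 0.043653727530110834
```

Run:
```python
from h import *
import glob,os
f=max(glob.glob('pics/wk*.png'),key=os.path.getmtime);im=cv2.imread(f);c=cam('wrist')
k,st,ce=[b for b in blobs(im[:335,250:400],200) if b[1][2]>60][0]
e=np.array([(x+250,np.nonzero(k[:,x])[0][0]) for x in range(st[0]+12,st[0]+st[2]-12,4)])
P=np.array([toolT()[:3,:3].T@(plane(c,p,.004)-toolT()[:3,3]) for p in e]);fit=np.polyfit(P[:,1],P[:,0],1);print(fit,P[[0,-1]].round(4),st)
```

```text
[0.0680198  0.02100825] [[ 0.0198 -0.0217  0.0245]
 [ 0.0221  0.0164  0.0245]] [  22  246   95   87 7410]
```

```bash
python3 nudge.py '[[0.044,-0.004,0,-0.002,-0.068],[0.044,-0.004,0,-0.002,-0.068],[0,-0.004,0,-0.002,-0.068],[0,-0.004,0,-0.002,-0.068],[0,-0.004,0,-0.002,-0.068],[0,-0.004,0,-0.002,-0.068],[0,-0.004,0,-0.03,-0.068],[0,-0.004,0,-0.07,-0.068],[0,-0.004,0,-0.11,-0.068],[0,-0.004,0,-0.15,-0.068],[0,-0.004,0,-0.19,-0.068],[0,-0.004,0,-0.22,-0.068],[0,-0.004,0,-0.22,-0.068],[0,-0.004,0,-0.22,-0.068]]' 15
python3 -c "
from h import *
print(arm.get_state()['width'],go(ch(.152,.046)-[0,0,arm.hold_point_z],YC+np.pi/2))"
```

```text
t: 40.77
eef_pos: [0.5865, 0.1945, 0.2505]
ee_rot: [-3.138, 0.0, -0.981]
force: [0.2, 0.3, -2.3]
width: 0.0316
gripper_force: 15.0
0.03164374231574338 (array([0.2612, 0.2824, 0.1168]), 0.373, 'q6', -0.05)
```

```bash
python3 nudge.py '[[0,0.261,0.282,0,0.373],[0,0.261,0.282,0,0.373],[0,0.261,0.282,0,0.373],[0,0.261,0.282,0,0.373],[0,0.261,0.282,0,0.373],[0,0.261,0.282,0,0.373],[0,0.261,0.282,0,0.373],[0,0.261,0.282,0,0.373],[0,0.261,0.282,0,0.373],[0,0.261,0.282,0,0.373],[0,0.261,0.282,0.03,0.373],[0,0.261,0.282,0.06,0.373],[0,0.261,0.282,0.07,0.373],[0,0.261,0.282,0.07,0.373],[0,0.261,0.282,0.07,0.373],[0,0.261,0.282,0.07,0.373]]'
python3 chk.py
python3 -c "
from h import *
print(arm.get_state()['width'],go(ch(.152,.046)-[0,0,arm.hold_point_z],YC+np.pi/2))"
```

```text
t: 42.1
eef_pos: [0.4978, -0.1796, 0.1797]
ee_rot: [-3.141, -0.001, -1.353]
force: [0.0, 0.2, -1.2]
width: 0.0315
gripper_force: 15.0
blob [   35     0    77   227 15709] rows w: [(0, 54), (12, 49), (24, 67), (36, 70), (48, 70), (60, 70), (72, 70), (84, 70), (96, 69), (108, 70), (120, 72), (132, 71), (144, 73), (156, 75), (168, 76), (180, 75), (192, 73), (204, 70), (216, 73), (228, 0), (240, 0), (252, 0), (264, 0), (276, 0), (288, 0), (300, 0), (312, 0), (324, 0)]
blob [138  94  12  56 503] rows w: [(94, 2), (106, 10), (118, 12), (130, 12), (142, 8), (154, 0), (166, 0), (178, 0), (190, 0), (202, 0), (214, 0), (226, 0), (238, 0), (250, 0), (262, 0), (274, 0), (286, 0), (298, 0), (310, 0), (322, 0), (334, 0)]
blob [   0  239  150   96 9572] rows w: [(239, 14), (251, 92), (263, 92), (275, 90), (287, 117), (299, 118), (311, 115), (323, 119)]
w 0.0318748656396152
0.0318748656396152 (array([-0.0004,  0.0007,  0.0475]), 0.001, 'q6', 0.19)
```

```bash
python3 nudge.py '[[0,0,0.001,0.01,0],[0,0,0.001,0.025,0],[0,0,0.001,0.034,0],[0,0,0.001,0.041,0],[0,0,0.001,0.041,0]]' 8
python3 nudge.py '[[0,0,0,0.003,0],[0,0,0,0.006,0],[0,0,0,0.009,0],[0,0,0,0.009,0]]' 4
python3 -c "
from h import *
print(go(ch(.152,.046)-[0,0,arm.hold_point_z],YC+np.pi/2))"
python3 nudge.py '[[0.046,0,0,0,0],[0.046,0,0,0,0],[0.046,0,0,0,0],[0.046,0,0,0,0],[0.046,0,0,-0.03,0],[0.046,0,0,-0.07,0],[0.046,-0.03,0,-0.11,0],[0.046,-0.07,0,-0.12,0],[0.046,-0.11,0,-0.14,0],[0.046,-0.11,0,-0.14,0],[0.046,-0.11,0,-0.14,0]]' 10
python3 cc.py; python3 cc.py
python3 - <<'E'
from h import *
s=shot('side','s9')
E
```

```text
t: 42.57
eef_pos: [0.4956, -0.18, 0.1367]
ee_rot: [3.14, -0.0, -1.353]
force: [-0.8, 0.7, -0.7]
width: 0.032
gripper_force: 8.0
t: 42.9
eef_pos: [0.4973, -0.1804, 0.13]
ee_rot: [-3.139, -0.002, -1.353]
force: [-1.3, -0.9, 7.0]
width: 0.0325
gripper_force: 5.2
(array([-0.001 , -0.0002, -0.0024]), 0.001, 'q6', 0.19)
t: 43.82
eef_pos: [0.4726, -0.0704, 0.2705]
ee_rot: [-3.138, 0.0, -1.35]
force: [-0.4, -0.6, -0.4]
width: 0.0462
gripper_force: 0.0
[ 292    0   63  129 7545] rear 0.1424 sides [0.1435 0.0246] [ 0.1436 -0.0261] [(0, 57), (10, 60), (20, 56), (30, 61), (40, 61), (50, 60), (60, 60), (70, 62), (80, 59), (90, 60), (100, 62), (110, 61), (120, 59)]
[ 291    0   63  130 7686] rear 0.1424 sides [0.1436 0.0238] [ 0.1437 -0.0259] [(0, 58), (10, 60), (20, 56), (30, 56), (40, 62), (50, 61), (60, 61), (70, 60), (80, 51), (90, 60), (100, 62), (110, 60), (120, 62)]
```

Fourth holder is flush (rear edge s = 0.142). Only four are present. Now to find the follower.

```bash
python3 nudge.py '[[0.046,-0.036,-0.159,0,0],[0.046,-0.036,-0.159,0,0],[0.046,-0.036,-0.159,0,0],[0.046,-0.036,-0.159,0,0],[0.046,-0.036,-0.159,0,0],[0.046,-0.036,-0.159,0,0],[0.046,-0.036,-0.159,0,0]]'
python3 - <<'E'
from h import *
im,c=shot('wrist','wf');np.save('wfc.npy',c[1])
print(proj(c,[.652,-.075,.04]))
x,y=proj(c,[.652,-.075,.04]).astype(int)
cv2.imwrite('pics/vf.png',cv2.resize(im[max(0,y-100):y+100,x-100:x+100],(600,600),interpolation=cv2.INTER_CUBIC));print(x-100,max(0,y-100))
E
```

```text
t: 44.55
eef_pos: [0.6194, -0.0043, 0.2665]
ee_rot: [3.138, -0.0, -1.355]
force: [-0.6, -0.4, -0.3]
width: 0.0463
gripper_force: 0.0
[306.1414909  139.93741705]
206 39
```

View pics/vf.png

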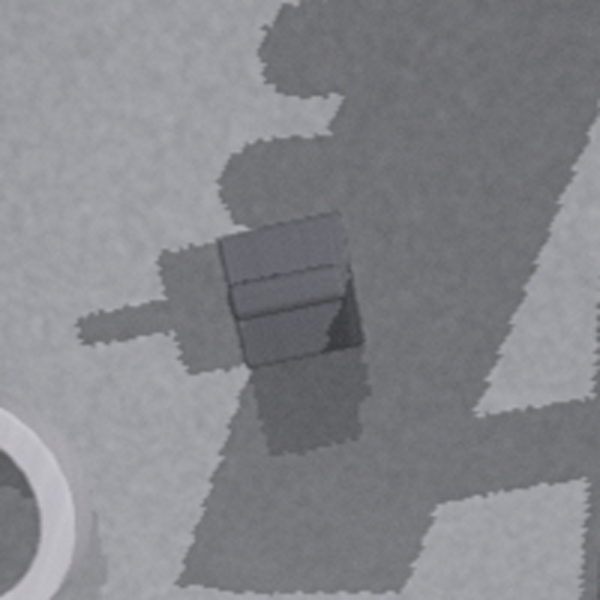

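The crop shows the follower upright. Plate top corners are at crop (230,288), (337,264), (347,298), (240,318), so its centre is at full image (302,136), with the plate lying nearly along the image's horizontal. I triangulate the height by tracking those corners into a second wrist view.

```bash
python3 nudge.py '[[0.046,-0.03,0,0,0],[0.046,-0.05,0,0,0],[0.046,-0.05,0,0,0],[0.046,-0.05,0,0,0],[0.046,-0.05,0,0,0]]'
python3 - <<'E'
from h import *
c1=(arm.camera_params('wrist'),np.load('wfc.npy'));a=cv2.imread('pics/wf.png');b,c2=shot('wrist','wf2')
f=lambda x,y:((x+.5)/3-.5+206,(y+.5)/3-.5+39)
cr=[(230,288),(337,264),(347,298),(240,318),(220,240),(340,212),(362,345),(247,367)]
p=np.float32([f(*q) for q in cr])[:,None]
q,st,er=cv2.calcOpticalFlowPyrLK(cv2.cvtColor(a,6),cv2.cvtColor(b,6),p,None,winSize=(13,13),maxLevel=4)
for i in range(8):print(cr[i],q[i,0].round(1),st[i],tri(c1,p[i,0],c2,q[i,0])[0].round(4),'err',round(tri(c1,p[i,0],c2,q[i,0])[1],4))
P=[plane(c1,x[0],.062) for x in p[:4]];m=np.mean(P,0);d=P[1]+P[2]-P[0]-P[3];ang=np.arctan2(d[1],d[0])
print('centre',m,'ang',ang,'len',np.linalg.norm(P[1]-P[0]),np.linalg.norm(P[3]-P[0]))
B=[plane(c1,x[0],.026) for x in p[4:]];print('block',np.mean(B,0))
print(go([m[0],m[1],.029],ang+np.pi/2))
E
```

```text
t: 45.02
eef_pos: [0.6085, 0.045, 0.2692]
ee_rot: [-3.141, 0.0, -1.354]
force: [-1.0, -0.0, -0.9]
width: 0.0456
gripper_force: 0.0
(230, 288) [281.3  80.9] [1] [ 0.6764 -0.0752  0.0568] err 0.0004
(337, 264) [318.5  72.4] [1] [ 0.6423 -0.0906  0.0556] err 0.0003
(347, 298) [321.6  85.5] [1] [ 0.6368 -0.0804  0.0501] err 0.0006
(240, 318) [285.1  93.1] [1] [ 0.672  -0.0658  0.0473] err 0.0001
(220, 240) [278.4  68.7] [1] [ 0.6868 -0.0903  0.02  ] err 0.0001
(340, 212) [320.3  58.4] [1] [ 0.6451 -0.1091  0.0223] err 0.0004
(362, 345) [327.5 107.3] [1] [ 0.6269 -0.0644  0.0119] err 0.0002
(247, 367) [288.  116.3] [1] [ 0.6698 -0.0457  0.0018] err 0.0002
centre [ 0.65621528 -0.07827177  0.062     ] ang -2.733707249356627 len 0.03677675491391839 0.010163569874839674
block [ 0.65665084 -0.07797983  0.026     ]
(array([ 0.1304, -0.0199,  0.2401]), 1.379, 'q6', -0.18)
```

```bash
python3 nudge.py '[[0.034,0.13,-0.02,0.04,1.379],[0.034,0.13,-0.02,0.08,1.379],[0.034,0.13,-0.02,0.11,1.379],[0.034,0.13,-0.02,0.13,1.379],[0.034,0.13,-0.02,0.13,1.379],[0.034,0.13,-0.02,0.13,1.379],[0.034,0.13,-0.02,0.13,1.379],[0.034,0.13,-0.02,0.13,1.379],[0.034,0.13,-0.02,0.13,1.379],[0.034,0.13,-0.02,0.13,1.379],[0.034,0.13,-0.02,0.13,1.379],[0.034,0.13,-0.02,0.13,1.379],[0.034,0.13,-0.02,0.13,1.379],[0.034,0.13,-0.02,0.13,1.379]]'
python3 -c "
from h import *
d=go([.6565,-.0782,.031],-2.734+np.pi/2);print(d)
im,c=shot('wrist','wf3')"
```

```text
t: 46.23
eef_pos: [0.6564, -0.0775, 0.1387]
ee_rot: [-3.141, 0.0, -2.729]
force: [0.1, 0.2, 0.7]
width: 0.0341
gripper_force: 0.0
(array([ 0.0002, -0.0007,  0.1077]), 0.005, 'q6', -1.34)
```

```bash
python3 nudge.py '[[0.034,0,-0.001,0.04,0],[0.034,0,-0.001,0.075,0],[0.034,0,-0.001,0.095,0],[0.034,0,-0.001,0.105,0],[0.034,0,-0.001,0.106,0],[0.034,0,-0.001,0.106,0],[0,0,-0.001,0.106,0],[0,0,-0.001,0.106,0],[0,0,-0.001,0.106,0],[0,0,-0.001,0.106,0],[0,0,-0.001,0.106,0]]' 20
python3 nudge.py '[[0,0,0,0,0],[0,0,0,0,0]]'
python3 nudge.py '[[0,0,0,-0.02,0],[0,0,0,-0.06,0],[0,0,0,-0.1,0],[0,0,0,-0.14,0],[0,0,0,-0.18,0],[0,0,0,-0.22,0],[0,0,0,-0.235,0],[0,0,0,-0.235,0],[0,0,0,-0.235,0]]' 30
python3 -c "
from h import *
print(arm.get_state()['width'],go(ch(.108,.05)-[0,0,arm.hold_point_z],YC+np.pi/2))"
```

```text
t: 47.2
eef_pos: [0.6575, -0.0778, 0.0337]
ee_rot: [-3.141, 0.002, -2.732]
force: [-0.8, 0.8, 5.3]
width: 0.0119
gripper_force: 20.0
t: 47.37
eef_pos: [0.6575, -0.0778, 0.0337]
ee_rot: [-3.141, 0.001, -2.732]
force: [-1.1, 0.4, 6.5]
width: 0.0121
gripper_force: 20.0
t: 48.12
eef_pos: [0.6565, -0.0775, 0.2673]
ee_rot: [3.141, 0.001, -2.733]
force: [-0.5, -0.3, -5.9]
width: 0.0118
gripper_force: 30.0
0.011750513094088757 (array([0.179 , 0.0089, 0.116 ]), -1.379, 'q6', -1.34)
```

```bash
python3 nudge.py '[[0,0.179,0.009,0,-1.379],[0,0.179,0.009,0,-1.379],[0,0.179,0.009,0,-1.379],[0,0.179,0.009,0,-1.379],[0,0.179,0.009,0,-1.379],[0,0.179,0.009,0,-1.379],[0,0.179,0.009,0,-1.379],[0,0.179,0.009,0,-1.379],[0,0.179,0.009,0,-1.379],[0,0.179,0.009,0,-1.379],[0,0.179,0.009,0,-1.379],[0,0.179,0.009,0,-1.379],[0,0.179,0.009,0.03,-1.379],[0,0.179,0.009,0.06,-1.379],[0,0.179,0.009,0.07,-1.379],[0,0.179,0.009,0.07,-1.379],[0,0.179,0.009,0.07,-1.379],[0,0.179,0.009,0.07,-1.379]]'
python3 - <<'E'
from h import *
im,c=shot('wrist','wp')
print(arm.get_state()['width'],go(ch(.108,.052)-[0,0,arm.hold_point_z],YC+np.pi/2))
for k,st,ce in blobs(im[:285,250:400],200):
    if 40<ce[0]<110:
        b=st[1]+st[3]-1;xs=np.nonzero(k[b-3])[0]+250;print(st,on(c,(xs.mean(),b),0))
E
```

```text
t: 49.62
eef_pos: [0.49, -0.1409, 0.1988]
ee_rot: [-3.14, -0.001, -1.354]
force: [-0.8, -0.2, -4.0]
width: 0.012
gripper_force: 30.0
0.011748710699665 (array([-0.0002,  0.0014,  0.0459]), -0.0, 'q6', 0.11)
[   37     0    75   233 16326] (np.float64(0.14060882291614213), np.float64(-0.0005959933571072023))
```

```bash
python3 nudge.py '[[0,0,0.001,0.01,0],[0,0,0.001,0.022,0],[0,0,0.001,0.03,0],[0,0,0.001,0.036,0],[0,0,0.001,0.036,0]]' 15
python3 nudge.py '[[0,0,0,0.003,0],[0,0,0,0.006,0],[0,0,0,0.009,0],[0,0,0,0.009,0],[0,0,0,0.009,0]]' 8
python3 -c "
from h import *
print(go(ch(.108,.052)-[0,0,arm.hold_point_z],YC+np.pi/2),arm.get_state()['moment'])"
```

```text
t: 50.08
eef_pos: [0.4874, -0.1408, 0.1604]
ee_rot: [3.14, 0.001, -1.354]
force: [-1.0, 1.0, -4.6]
width: 0.0119
gripper_force: 15.0
t: 50.5
eef_pos: [0.4899, -0.1416, 0.1546]
ee_rot: [-3.138, -0.002, -1.353]
force: [-0.4, -1.0, 5.0]
width: 0.0119
gripper_force: 8.0
(array([-0.0008,  0.0009,  0.0015]), 0.001, 'q6', 0.11) [-0.31541556  0.38508192  0.01914657]
```

Contact, and it is pivoting. I lower the last few millimetres gently and then release.

```bash
python3 nudge.py '[[0,0,0,0.002,0],[0,0,0,0.004,0],[0,0,0,0.004,0]]' 5
python3 nudge.py '[[0.03,0,0,0,0],[0.03,0,0,0,0],[0.03,0,0,0,0],[0.03,0,0,0,0],[0.03,0,0,-0.03,0],[0.03,0,0,-0.07,0],[0.03,-0.03,0,-0.11,0],[0.03,-0.07,0,-0.13,0],[0.03,-0.11,0,-0.14,0],[0.03,-0.11,0,-0.14,0],[0.03,-0.11,0,-0.14,0],[0.03,-0.11,0,-0.14,0]]' 8
python3 - <<'E'
from h import *
im,c=shot('wrist','wz');shot('side','sz');b=im.astype(int).sum(2)
for s in np.arange(.06,.35,.01):
    # brightness along chute centre, expected floor bright
    r=[]
    for h,y in((0,.0),(0,.02),(0,-.015)):
        P=ch(s,h)+y*np.cross(E3,E1);p=proj(c,P).round().astype(int); r.append(int(b[p[1],p[0]]) if 0<=p[0]<640 and 0<=p[1]<480 else -1)
    print(round(s,3),r,proj(c,ch(s,0)).round())
E
python3 cc.py
```

```text
t: 50.75
eef_pos: [0.4899, -0.1416, 0.1506]
ee_rot: [-3.138, -0.002, -1.353]
force: [-0.8, 0.2, 6.8]
width: 0.012
gripper_force: 8.0
t: 51.75
eef_pos: [0.4646, -0.033, 0.2892]
ee_rot: [-3.14, -0.0, -1.352]
force: [-0.4, 0.1, -1.3]
width: 0.0298
gripper_force: 0.0
0.06 [697, 694, 695] [322. 175.]
0.07 [622, 695, 695] [322. 163.]
0.08 [621, 696, 694] [322. 152.]
0.09 [613, 615, 617] [322. 141.]
0.1 [270, 261, 291] [322. 130.]
0.11 [206, 261, 340] [322. 119.]
0.12 [341, 246, 333] [322. 108.]
0.13 [335, 244, 320] [322.  97.]
0.14 [326, 242, 336] [323.  86.]
0.15 [330, 237, 299] [323.  75.]
0.16 [328, 338, 339] [323.  64.]
0.17 [211, 217, 334] [323.  53.]
0.18 [448, 229, 314] [323.  43.]
0.19 [183, 306, 448] [323.  32.]
0.2 [169, 453, 463] [323.  21.]
0.21 [161, 365, 443] [323.  10.]
0.22 [450, 204, 322] [323.  -0.]
0.23 [-1, -1, -1] [323. -11.]
0.24 [-1, -1, -1] [323. -22.]
0.25 [-1, -1, -1] [323. -32.]
0.26 [-1, -1, -1] [323. -43.]
0.27 [-1, -1, -1] [323. -54.]
0.28 [-1, -1, -1] [323. -64.]
0.29 [-1, -1, -1] [323. -75.]
0.3 [-1, -1, -1] [323. -85.]
0.31 [-1, -1, -1] [323. -95.]
0.32 [-1, -1, -1] [ 323. -106.]
0.33 [-1, -1, -1] [ 323. -116.]
0.34 [-1, -1, -1] [ 323. -127.]
[ 291    0   62   69 3837] rear 0.1575 sides [0.1577 0.0265] [ 0.1577 -0.027 ] [(0, 59), (10, 56), (20, 44), (30, 58), (40, 61), (50, 60), (60, 50)]
```

Run:
```python
from h import *
im,c=shot('wrist','wz2');b=im.astype(int).sum(2)
for n,s,h in(("rear bot",.096,0),("rear top",.096,.026),("plate rear bot",.099,.026),("plate rear top",.099,.062),("plate front top",.139,.062),("front top",.142,.026)):print(n,[proj(c,ch(s,h)+y*np.cross(E3,E1)).round(1).tolist() for y in(.024,.006,-.006,-.024)])
for x in(304,322,340):
    g=[(r,int(b[r,x]),int(b[r+1,x]-b[r-1,x])) for r in range(30,150) if abs(b[r+1,x]-b[r-1,x])>45];print(x,g)
for r in(75,90,110,120):print(r,[(x,int(b[r,x])) for x in range(285,362) if abs(b[r,x+1]-b[r,x-1])>45])
print(arm.get_state()['force'])
```

```text
rear bot [[294.0, 136.0], [314.3, 135.9], [327.8, 135.9], [348.1, 135.9]]
rear top [[291.4, 124.6], [313.5, 124.6], [328.3, 124.6], [350.5, 124.5]]
plate rear bot [[291.4, 121.0], [313.5, 121.0], [328.3, 120.9], [350.5, 120.9]]
plate rear top [[286.8, 100.8], [312.3, 100.7], [329.2, 100.7], [354.6, 100.6]]
plate front top [[287.0, 45.7], [312.2, 45.7], [329.1, 45.6], [354.3, 45.6]]
front top [[291.5, 69.3], [313.5, 69.2], [328.2, 69.2], [350.2, 69.2]]
304 [(39, 460, -63), (40, 399, -167), (41, 293, -195), (42, 204, -107), (69, 261, 61), (70, 276, 58), (71, 319, 64), (73, 341, -81), (74, 259, -104), (126, 271, 82), (127, 334, 50), (128, 321, -80), (129, 254, -130), (130, 191, -57), (131, 197, 181), (132, 372, 237), (133, 434, 85), (134, 457, 180), (135, 614, 173)]
322 [(40, 181, 245), (41, 402, 269), (42, 450, 52), (47, 448, -174), (48, 283, -244), (49, 204, -89), (60, 231, 74), (61, 296, 82), (117, 317, -51), (118, 293, -53), (119, 264, -68), (120, 225, -65), (125, 225, 117), (126, 307, 88), (128, 294, -82), (129, 231, -113), (131, 207, 192), (132, 373, 248), (133, 455, 242), (134, 615, 170)]
340 [(33, 430, -64), (34, 388, -87), (35, 343, -67), (68, 372, -108), (69, 297, -89), (127, 346, -58), (128, 297, -102), (129, 244, -101), (130, 196, -51), (131, 193, 199), (132, 395, 384), (133, 577, 194), (135, 575, -113), (136, 476, -128), (139, 454, 171), (140, 608, 173), (148, 582, -111), (149, 472, -133)]
75 [(288, 576), (289, 469), (290, 242), (300, 260), (312, 223), (313, 257), (349, 372), (350, 479), (352, 495), (353, 378)]
90 [(289, 336), (290, 222), (313, 244), (314, 280), (329, 311), (349, 372), (350, 470), (352, 492), (353, 405), (355, 389)]
110 [(290, 334), (291, 235), (313, 257), (314, 291), (349, 374), (350, 473), (351, 551), (352, 519), (353, 410)]
120 [(290, 395), (291, 282), (327, 268), (349, 385), (350, 490), (352, 513), (353, 416)]
[ 0.74742196 -0.6817338   0.16781861]
```

The numbers disagree with a flat follower. The plate top projects about 16 rows uphill of where it should, and the rear face shows only 4 rows instead of 11. It is tilted by about 15°, its front edge resting on the last holder's flange. I regrip it, lift it, move it uphill and set it down with more room.

```bash
python3 -c "
from h import *
print(go(ch(.110,.052)-[0,0,arm.hold_point_z],YC+np.pi/2))"
```

```text
(array([ 0.1112, -0.0013,  0.1355]), -0.001, 'q6', -0.13)
```

```bash
python3 nudge.py '[[0.034,0.04,-0.001,0,0],[0.034,0.08,-0.001,0,0],[0.034,0.111,-0.001,0.02,0],[0.034,0.111,-0.001,0.06,0],[0.034,0.111,-0.001,0.09,0],[0.034,0.111,-0.001,0.115,0],[0.034,0.111,-0.001,0.13,0],[0.034,0.111,-0.001,0.133,0],[0.034,0.111,-0.001,0.133,0],[0,0.111,-0.001,0.133,0],[0,0.111,-0.001,0.133,0],[0,0.111,-0.001,0.133,0],[0,0.111,-0.001,0.133,0],[0,0.111,-0.001,0.133,0]]' 15
python3 nudge.py '[[0,0,0,-0.01,0],[0,0,0,-0.025,0],[0,0,0,-0.03,0],[0,-0.02,0,-0.03,0],[0,-0.02,0,-0.03,0],[0,-0.02,0,-0.03,0]]' 20
python3 - <<'E'
from h import *
print(arm.get_state()['width'],go(ch(.092,.05)-[0,0,arm.hold_point_z],YC+np.pi/2))
im,c=shot('wrist','wp2')
for k,st,ce in blobs(im[:285,250:400],200):
    if 40<ce[0]<110:
        b=st[1]+st[3]-1;xs=np.nonzero(k[b-3])[0]+250;print(st,on(c,(xs.mean(),b),0),xs.min(),xs.max())
E
```

```text
t: 53.12
eef_pos: [0.4898, -0.1417, 0.1565]
ee_rot: [-3.14, -0.0, -1.353]
force: [-0.2, 1.4, 4.0]
width: 0.0121
gripper_force: 15.0
t: 53.62
eef_pos: [0.4845, -0.1216, 0.1856]
ee_rot: [3.142, 0.0, -1.353]
force: [-0.3, 0.2, -4.4]
width: 0.0122
gripper_force: 20.0
0.012158257712075682 (array([ 0.0041, -0.0001,  0.0289]), 0.001, 'q6', 0.07)
[   33     0    80   210 16002] (np.float64(0.14061594669681468), np.float64(-0.0003857944687986886)) 287 359
```

```bash
python3 nudge.py '[[0,0.002,0,0.008,0],[0,0.002,0,0.016,0],[0,0.002,0,0.021,0],[0,0.002,0,0.021,0]]' 10
python3 nudge.py '[[0,0,0,0.003,0],[0,0,0,0.003,0]]' 6
python3 nudge.py '[[0,0,0,0.003,0],[0,0,0,0.006,0],[0,0,0,0.006,0]]' 4
python3 -c "
from h import *
print(arm.get_state()['width'],go(ch(.09,.05)-[0,0,arm.hold_point_z],YC+np.pi/2))"
```

```text
t: 54.0
eef_pos: [0.4847, -0.1246, 0.163]
ee_rot: [3.139, 0.0, -1.354]
force: [0.5, 1.2, -4.9]
width: 0.0119
gripper_force: 10.0
t: 54.17
eef_pos: [0.4858, -0.1247, 0.1617]
ee_rot: [-3.142, -0.001, -1.354]
force: [1.4, -1.3, -1.3]
width: 0.0119
gripper_force: 6.0
t: 54.42
eef_pos: [0.486, -0.1243, 0.1557]
ee_rot: [-3.14, -0.001, -1.354]
force: [1.0, -3.1, 2.1]
width: 0.012
gripper_force: 4.0
0.011984479730189748 (array([-0.0007,  0.0008, -0.0017]), 0.0, 'q6', 0.07)
```

Contact at 4 N grip, so it can pivot. A bit more, then release.

```bash
python3 nudge.py '[[0,0,0,0.002,0],[0,0,0,0.004,0],[0,0,0,0.004,0]]' 3
python3 nudge.py '[[0.03,0,0,0,0],[0.03,0,0,0,0],[0.03,0,0,0,0],[0.03,0,0,0,0],[0.03,0,0,-0.03,0],[0.03,0,0,-0.07,0],[0.03,-0.03,0,-0.11,0],[0.03,-0.07,0,-0.13,0],[0.03,-0.09,0,-0.135,0],[0.03,-0.09,0,-0.135,0],[0.03,-0.09,0,-0.135,0],[0.03,-0.09,0,-0.135,0]]' 8
cat > ff.py <<'E'
from h import *
im,c=shot('wrist','wy%d'%int(arm.get_state()['t']*10));b=im.astype(int).sum(2)
for n,s,h in(("rear bot",.096,0),("rear top",.096,.026),("plate rear bot",.099,.026),("plate rear top",.099,.062),("plate front top",.139,.062),("front top",.142,.026)):print(n,[proj(c,ch(s,h)+y*np.cross(E3,E1)).round(1).tolist() for y in(.006,-.006)])
for x in(304,322,340):
    g=[(r,int(b[r,x]),int(b[r+1,x]-b[r-1,x])) for r in range(20,170) if abs(b[r+1,x]-b[r-1,x])>45];print(x,g)
E
python3 ff.py
```

```text
t: 54.67
eef_pos: [0.4867, -0.1247, 0.153]
ee_rot: [-3.139, -0.002, -1.353]
force: [1.1, -6.9, 8.9]
width: 0.012
gripper_force: 10.3
t: 55.67
eef_pos: [0.4656, -0.0358, 0.286]
ee_rot: [3.141, 0.001, -1.353]
force: [0.0, -0.5, -0.0]
width: 0.03
gripper_force: 0.0
rear bot [[315.6, 137.7], [329.2, 137.7]]
rear top [[315.0, 126.5], [329.8, 126.5]]
plate rear bot [[315.0, 122.9], [329.8, 122.9]]
plate rear top [[313.9, 102.8], [331.0, 102.8]]
plate front top [[314.0, 47.4], [330.9, 47.4]]
front top [[315.1, 70.8], [329.8, 70.8]]
304 [(37, 426, -95), (38, 370, -134), (39, 292, -163), (40, 207, -84), (69, 253, 93), (70, 309, 95), (71, 348, 142), (72, 451, 69), (73, 417, -181), (74, 270, -177), (120, 272, 74), (121, 346, 89), (127, 328, -74), (128, 288, -104), (129, 224, -75), (137, 197, 155), (138, 359, 429), (139, 626, 272), (151, 623, 70), (152, 688, 73)]
322 [(41, 187, 280), (42, 448, 278), (48, 461, -186), (49, 274, -268), (50, 193, -67), (51, 207, 88), (52, 281, 98), (105, 254, -52), (106, 236, -50), (123, 229, 84), (124, 299, 85), (128, 281, -64), (129, 239, -55), (137, 200, 89), (138, 289, 425), (139, 625, 343), (163, 623, 74), (164, 692, 77)]
340 [(38, 429, -59), (39, 385, -113), (40, 316, -93), (71, 399, 50), (73, 409, -92), (74, 316, -126), (127, 332, -67), (128, 294, -91), (129, 241, -83), (137, 194, 68), (138, 288, 435), (139, 629, 300), (140, 588, -52), (150, 629, 76)]
```

Now it matches a flat follower, with all edges within 2–3 rows of prediction. Last check: the collar and the dark neck openings of all four holders where they must be.

```bash
python3 nudge.py '[[0.03,0,0,-0.03,0],[0.03,0.03,0,-0.06,0],[0.03,0.06,0,-0.06,0],[0.03,0.1,0,-0.06,0],[0.03,0.14,0,-0.06,0],[0.03,0.14,0,-0.06,0],[0.03,0.14,0,-0.06,0],[0.03,0.14,0,-0.06,0]]'
python3 - <<'E'
from h import *
im,c=shot('wrist','wend');im=im[:285];g=im.astype(int).sum(2)
k=((g<210)).astype(np.uint8)
n,l,st,ce=cv2.connectedComponentsWithStats(k)
for i in range(1,n):
    if st[i][4]>80: 
        s,y=on(c,ce[i],.062)
        if abs(y)<.03:print('dark',st[i],ce[i].round(1),'s,y',round(s,4),round(y,4))
for kk,s2,ce2 in blobs(im,200):
    if 250<ce2[0]<400:print('brown',s2)
p=proj(c,ch(.342,.02));print('gate px',p,im[int(p[1]),int(p[0])] if p[1]>0 else None)
E
```

```text
t: 56.38
eef_pos: [0.4957, -0.1739, 0.3453]
ee_rot: [3.139, 0.001, -1.356]
force: [0.4, 0.9, 0.5]
width: 0.03
gripper_force: 0.0
dark [308  43  21  21 347] [318.1  52.5] s,y 0.3114 0.003
dark [311  91  21  21 347] [321.2 101. ] s,y 0.2611 0.0001
dark [311 150  22  23 389] [321.2 161. ] s,y 0.1997 0.0002
dark [311 197  21  22 341] [320.6 207.2] s,y 0.153 0.001
brown [ 298   38   47  186 7125]
brown [365  89  33  58 613]
gate px [321.09464354  48.32637665] [60 60 65]
```

The neck openings sit at s = 0.311, 0.261, 0.200 and 0.153. Holders 3 and 4 should read 0.215 and 0.166, so both lean uphill with their front edge on the flange ahead. There is time to mend it: follower off first, then free 3 and 4, then the follower again.

```bash
python3 -c "
from h import *
print(go(ch(.118,.05)-[0,0,arm.hold_point_z],YC+np.pi/2))"
```

```text
(array([-0.0241, -0.0004,  0.1979]), -0.001, 'q6', 0.18)
```

```bash
python3 nudge.py '[[0.034,-0.024,0,0.04,0],[0.034,-0.024,0,0.08,0],[0.034,-0.024,0,0.12,0],[0.034,-0.024,0,0.155,0],[0.034,-0.024,0,0.18,0],[0.034,-0.024,0,0.193,0],[0.034,-0.024,0,0.196,0],[0.034,-0.024,0,0.196,0],[0,-0.024,0,0.196,0],[0,-0.024,0,0.196,0],[0,-0.024,0,0.196,0],[0,-0.024,0,0.196,0],[0,-0.024,0,0.196,0]]' 20
python3 nudge.py '[[0,-0.01,0,-0.03,0],[0,-0.01,0,-0.07,0],[0,-0.01,0,-0.11,0],[0,-0.01,0,-0.11,0],[0,-0.01,0,-0.11,0]]' 30
python3 -c "
from h import *
print(arm.get_state()['width'],go([.655,-.085,.032]))"
```

```text
t: 57.52
eef_pos: [0.4916, -0.1495, 0.1515]
ee_rot: [-3.14, -0.0, -1.354]
force: [-1.0, 1.4, 4.0]
width: 0.0118
gripper_force: 20.0
t: 57.93
eef_pos: [0.4897, -0.1396, 0.2626]
ee_rot: [-3.137, -0.0, -1.354]
force: [-0.6, 0.3, -5.6]
width: 0.0119
gripper_force: 30.0
0.011890543574291635 (array([-0.0178, -0.1721,  0.2313]), 0.0, 'q6', 0.11)
```

```bash
python3 nudge.py '[[0,-0.018,-0.172,0,0],[0,-0.018,-0.172,0,0],[0,-0.018,-0.172,0,0],[0,-0.018,-0.172,0,0],[0,-0.018,-0.172,0,0],[0,-0.018,-0.172,0.04,0],[0,-0.018,-0.172,0.08,0],[0,-0.018,-0.172,0.12,0],[0,-0.018,-0.172,0.16,0],[0,-0.018,-0.172,0.195,0],[0,-0.018,-0.172,0.214,0],[0,-0.018,-0.172,0.217,0],[0,-0.018,-0.172,0.217,0],[0,-0.018,-0.172,0.217,0]]' 30
python3 nudge.py '[[0,0,0,0.003,0],[0,0,0,0.006,0],[0,0,0,0.009,0],[0,0,0,0.012,0],[0,0,0,0.012,0]]' 5
python3 nudge.py '[[0,0,0,0.002,0],[0,0,0,0.003,0],[0.034,0,0,0.003,0],[0.034,0,0,0.003,0],[0.034,0,0,0.003,0],[0.034,0,0,0.003,0],[0.034,0,0,-0.04,0],[0.034,0,0,-0.08,0],[0.034,0,0,-0.12,0],[0.034,0,0,-0.16,0],[0.034,0,0,-0.2,0],[0.046,0,0,-0.22,0],[0.046,0,0,-0.22,0]]' 4
python3 -c "
from h import *
print(go(ch(.204,.051)-[0,0,arm.hold_point_z],YC+np.pi/2))"
```

```text
t: 59.1
eef_pos: [0.6526, -0.0853, 0.0431]
ee_rot: [3.14, 0.0, -1.354]
force: [0.4, -0.0, -3.8]
width: 0.0118
gripper_force: 30.0
t: 59.52
eef_pos: [0.6536, -0.0851, 0.0328]
ee_rot: [-3.14, -0.0, -1.353]
force: [-1.9, -0.0, 1.5]
width: 0.0119
gripper_force: 5.0
t: 60.6
eef_pos: [0.6555, -0.0855, 0.2585]
ee_rot: [-3.132, -0.002, -1.353]
force: [0.3, 0.3, -0.4]
width: 0.0421
gripper_force: 0.0
(array([0.1077, 0.1761, 0.1377]), 0.001, 'q6', 0.05)
```

```bash
cat > nk.py <<'E'
from h import *
im,c=shot('wrist','wn%d'%int(arm.get_state()['t']*10));im=im[:285];g=im.astype(int).sum(2)
n,l,st,ce=cv2.connectedComponentsWithStats((g<210).astype(np.uint8))
for i in range(1,n):
    if st[i][4]>80:
        s,y=on(c,ce[i],.062)
        if abs(y)<.03:print('dark',st[i],'s,y',round(s,4),round(y,4))
for k,st,ce in blobs(im[:,250:400],200):
    if 40<ce[0]<110:
        b=st[1]+st[3]-1;xs=np.nonzero(k[b-3])[0]+250;print('brown',st,'rear',np.round(on(c,(xs.mean(),b),0),4))
E
python3 nudge.py '[[0.046,-0.06,0.176,-0.07,0],[0.046,-0.06,0.176,-0.07,0],[0.046,-0.06,0.176,-0.07,0],[0.046,-0.06,0.176,-0.07,0],[0.046,-0.06,0.176,-0.07,0],[0.046,-0.06,0.176,-0.07,0],[0.046,-0.06,0.176,-0.07,0],[0.046,-0.06,0.176,-0.07,0]]' 15
python3 nk.py
python3 -c "
from h import *
print(go(ch(.204,.051)-[0,0,arm.hold_point_z],YC+np.pi/2))"
```

```text
t: 61.27
eef_pos: [0.4682, -0.0644, 0.3216]
ee_rot: [-3.141, 0.0, -1.354]
force: [0.1, 0.2, -0.4]
width: 0.0462
gripper_force: 0.0
dark [305   8  27  30 635] s,y 0.2024 0.0001
dark [299  35  24  27 288] s,y 0.1789 0.0073
dark [305  64  27  29 609] s,y 0.1547 -0.0
brown [  43    0   53  122 6125] rear [ 0.1432 -0.0005]
(array([ 0.1691, -0.0036,  0.2016]), 0.0, 'q6', -0.06)
```

```bash
python3 nudge.py '[[0.046,0.04,-0.003,0,0],[0.046,0.08,-0.003,0.02,0],[0.046,0.12,-0.003,0.06,0],[0.046,0.168,-0.003,0.1,0],[0.046,0.168,-0.003,0.14,0],[0.046,0.168,-0.003,0.175,0],[0.046,0.168,-0.003,0.195,0],[0.046,0.168,-0.003,0.199,0],[0.046,0.168,-0.003,0.2,0],[0.046,0.168,-0.003,0.2,0],[0,0.168,-0.003,0.2,0],[0,0.168,-0.003,0.2,0],[0,0.168,-0.003,0.2,0],[0,0.168,-0.003,0.2,0],[0,0.168,-0.003,0.2,0]]' 10
python3 nudge.py '[[0,-0.003,0,-0.003,0],[0,-0.006,0,-0.005,0],[0,-0.01,0,-0.006,0],[0,-0.014,0,-0.007,0],[0,-0.018,0,-0.009,0],[0,-0.022,0,-0.01,0],[0,-0.022,0,-0.01,0],[0,-0.022,0,-0.01,0]]' 10
python3 -c "
from h import *
print(arm.get_state()['width'],go(ch(.182,.051)-[0,0,arm.hold_point_z],YC+np.pi/2))"
```

```text
t: 62.57
eef_pos: [0.5084, -0.2279, 0.1235]
ee_rot: [-3.138, -0.001, -1.353]
force: [-0.4, 0.2, 7.3]
width: 0.0318
gripper_force: 10.0
t: 63.23
eef_pos: [0.5026, -0.206, 0.1318]
ee_rot: [-3.141, -0.0, -1.353]
force: [0.5, -0.9, 0.9]
width: 0.0316
gripper_force: 10.0
0.031629916512270095 (array([ 0.0027, -0.0006,  0.0049]), 0.001, 'q6', 0.25)
```

```bash
python3 nudge.py '[[0,0,0,0.003,0],[0,0,0,0.005,0],[0,0,0,0.008,0],[0,0,0,0.008,0]]' 4
python3 nudge.py '[[0,0.001,0,0.002,0],[0,0.002,0,0.005,0],[0,0.002,0,0.005,0]]' 3
python3 nudge.py '[[0.046,0,0,0,0],[0.046,0,0,0,0],[0.046,0,0,0,0],[0.046,0,0,0,0],[0.046,0,0,-0.03,0],[0.046,0,0,-0.07,0],[0.046,-0.04,0,-0.11,0],[0.046,-0.08,0,-0.15,0],[0.046,-0.1,0,-0.19,0],[0.046,-0.1,0,-0.2,0],[0.046,-0.1,0,-0.2,0]]' 10
python3 nk.py
```

```text
t: 63.57
eef_pos: [0.5028, -0.2067, 0.1232]
ee_rot: [-3.141, -0.0, -1.354]
force: [1.4, -3.1, 3.7]
width: 0.032
gripper_force: 4.0
t: 63.82
eef_pos: [0.5026, -0.2084, 0.1178]
ee_rot: [3.141, 0.001, -1.354]
force: [0.3, -2.0, -0.3]
width: 0.0319
gripper_force: 3.0
t: 64.73
eef_pos: [0.4835, -0.109, 0.3265]
ee_rot: [-3.13, -0.003, -1.351]
force: [1.7, -0.4, 1.3]
width: 0.0458
gripper_force: 0.0
dark [308   0  16  16 113] s,y 0.2771 0.012
dark [315   9  25  25 457] s,y 0.2617 0.0001
dark [308  31  19  32 249] s,y 0.2383 0.0092
dark [316  64  25  24 459] s,y 0.2112 -0.0009
dark [317 119  24  24 457] s,y 0.1608 -0.0015
brown [  51    0   52  177 8346] rear [ 0.1349 -0.0012]
```

All three visible necks are now 50 mm apart (0.262, 0.211, 0.161) and the rear edge is at 0.135, so everything sits flat and flush. Back to the follower.

```bash
python3 nk.py; python3 nudge.py '[[0.046,-0.067,-0.155,0.06,0],[0.046,-0.067,-0.155,0.06,0],[0.046,-0.067,-0.155,0.06,0],[0.046,-0.067,-0.155,0.06,0],[0.046,-0.067,-0.155,0.06,0],[0.046,-0.067,-0.155,0.06,0],[0.046,-0.067,-0.155,0.06,0],[0.034,-0.067,-0.155,0.06,0]]'
cat > fo.py <<'E'
from h import *
im,c=shot('wrist','wg%d'%int(arm.get_state()['t']*10));b=im.astype(int).sum(2)
P0=np.array([.6545,-.0855,0]);u=np.array([np.cos(YC),np.sin(YC),0]);v=np.array([-u[1],u[0],0])
for n,a,w,h in(('plate',.020,.006,.062),('block',.023,.024,.026)):print(n,[proj(c,P0+i*a*u+j*w*v+[0,0,h]).round(1).tolist() for i in(1,-1) for j in(1,-1)])
x0,y0=proj(c,P0+[0,0,.062]).round().astype(int);print(x0,y0)
for y in(y0-12,y0,y0+12):print('row',y,[(x,int(b[y,x])) for x in range(x0-45,x0+45) if abs(b[y,x+1]-b[y,x-1])>28])
for x in(x0-17,x0-3,x0+3,x0+17):print('col',x,[(y,int(b[y,x])) for y in range(max(1,y0-45),y0+45) if abs(b[y+1,x]-b[y-1,x])>28])
E
python3 fo.py
```

```text
dark [307   0  15  13  93] s,y 0.2761 0.0123
dark [314   8  24  24 464] s,y 0.2616 0.0001
dark [306  29  20  33 265] s,y 0.2384 0.009
dark [315  63  24  24 468] s,y 0.2112 -0.001
dark [315 119  25  24 469] s,y 0.1608 -0.0016
brown [  50    0   52  176 8395] rear [ 0.1361 -0.0021]
t: 65.5
eef_pos: [0.6177, -0.0125, 0.2578]
ee_rot: [3.14, -0.0, -1.354]
force: [-0.0, 0.4, -0.5]
width: 0.0429
gripper_force: 0.0
plate [[294.9, 115.4], [307.3, 115.4], [295.9, 157.9], [307.9, 157.8]]
block [[280.5, 114.2], [325.5, 114.1], [282.1, 158.5], [325.5, 158.5]]
302 137
row 125 [(299, 497), (300, 461), (301, 373)]
row 137 [(271, 482), (272, 442), (273, 385), (281, 349), (282, 295), (283, 280), (284, 331), (319, 323), (320, 301), (321, 244), (325, 233), (326, 285), (327, 356)]
row 149 [(281, 368), (282, 322), (283, 244), (298, 251), (299, 298), (308, 314), (309, 263), (310, 279), (311, 311), (316, 304), (317, 243), (326, 262), (327, 323), (328, 370)]
col 285 [(95, 492), (96, 449), (97, 368), (110, 353), (111, 428), (112, 481), (134, 489), (135, 376), (136, 321), (141, 309), (142, 252), (177, 247), (178, 348)]
col 299 [(114, 361), (115, 487), (126, 496), (127, 468), (128, 383), (130, 360), (131, 440), (132, 446), (133, 378), (134, 349), (137, 330), (138, 286), (178, 262), (179, 304)]
col 305 [(134, 362), (137, 331), (139, 308), (176, 337), (177, 281), (179, 295)]
col 319 [(134, 358), (135, 275), (136, 247), (137, 323), (139, 323), (140, 307), (141, 246), (177, 219), (178, 285)]
```

```bash
python3 -c "
from h import *
print(go([.6485,-.0653,.032],YC+np.pi/2))"
```

```text
(array([ 0.058 , -0.0188,  0.2266]), -0.0, 'q6', -0.08)
```

```bash
python3 nudge.py '[[0.036,0.03,-0.01,0.03,0],[0.036,0.058,-0.019,0.06,0],[0.036,0.058,-0.019,0.1,0],[0.036,0.058,-0.019,0.14,0],[0.036,0.058,-0.019,0.175,0],[0.036,0.058,-0.019,0.205,0],[0.036,0.058,-0.019,0.22,0],[0.036,0.058,-0.019,0.224,0],[0.036,0.058,-0.019,0.224,0],[0,0.058,-0.019,0.224,0],[0,0.058,-0.019,0.224,0],[0,0.058,-0.019,0.224,0],[0,0.058,-0.019,0.224,0],[0,0.058,-0.019,0.224,0],[0,0.058,-0.019,0.224,0]]' 20
python3 nudge.py '[[0,0,0,-0.02,0],[0,0,0,-0.06,0],[0,0,0,-0.1,0],[0,0,0,-0.14,0],[0,0,0,-0.18,0],[0,0,0,-0.22,0],[0,0,0,-0.23,0],[0,0,0,-0.23,0],[0,0,0,-0.23,0]]' 30
python3 -c "
from h import *
print(arm.get_state()['width'],go(ch(.083,.052)-[0,0,arm.hold_point_z],YC+np.pi/2))"
```

```text
t: 66.8
eef_pos: [0.6497, -0.0644, 0.0358]
ee_rot: [-3.14, -0.0, -1.354]
force: [-2.8, 0.4, 6.4]
width: 0.0119
gripper_force: 20.0
t: 67.55
eef_pos: [0.6486, -0.064, 0.2634]
ee_rot: [3.141, 0.001, -1.354]
force: [-0.6, 0.1, -6.1]
width: 0.0119
gripper_force: 30.0
0.011857648165379816 (array([0.0175, 0.1725, 0.1019]), -0.0, 'q6', 0.02)
```

```bash
python3 -c "
from h import *
print(go([.4798,-.099,.185],YC+np.pi/2))"
python3 nudge.py '[[0,-0.02,0.172,0,0],[0,-0.02,0.172,0,0],[0,-0.02,0.172,0,0],[0,-0.02,0.172,0,0],[0,-0.02,0.172,0,0],[0,-0.02,0.172,0,0],[0,-0.02,0.172,0,0],[0,-0.02,0.172,0,0]]'
python3 -c "
from h import *
print(go([.4798,-.099,.177],YC+np.pi/2),arm.get_state()['width'])"
```

```text
(array([-0.002 ,  0.1723,  0.0786]), -0.0, 'q6', 0.02)
t: 68.22
eef_pos: [0.4769, -0.0818, 0.263]
ee_rot: [3.139, 0.0, -1.354]
force: [1.4, -0.4, -4.4]
width: 0.0119
gripper_force: 30.0
(array([0.0174, 0.0007, 0.086 ]), 0.0, 'q6', -0.02) 0.011868574697451655
```

```bash
python3 nudge.py '[[0,0.017,0.001,0.02,0],[0,0.017,0.001,0.045,0],[0,0.017,0.001,0.065,0],[0,0.017,0.001,0.075,0],[0,0.017,0.001,0.078,0],[0,0.017,0.001,0.078,0],[0,0.017,0.001,0.078,0]]' 15
python3 nudge.py '[[0,0,0,0.003,0],[0,0,0,0.006,0],[0,0,0,0.006,0]]' 6
python3 nudge.py '[[0,0,0,0.003,0],[0,0,0,0.006,0],[0,0,0,0.006,0]]' 4
python3 -c "
from h import *
print(arm.get_state()['width'],arm.get_state()['force'])"
```

```text
t: 68.8
eef_pos: [0.4807, -0.0987, 0.1872]
ee_rot: [-3.141, -0.001, -1.353]
force: [-0.4, -0.7, -4.3]
width: 0.0119
gripper_force: 15.0
t: 69.05
eef_pos: [0.4798, -0.0986, 0.1806]
ee_rot: [-3.141, 0.0, -1.354]
force: [0.4, -0.5, -4.3]
width: 0.0117
gripper_force: 6.0
t: 69.3
eef_pos: [0.4803, -0.0991, 0.1749]
ee_rot: [-3.141, -0.001, -1.353]
force: [0.6, -1.3, -2.3]
width: 0.0119
gripper_force: 4.0
0.011866089969361884 [ 0.58008838 -1.26127102 -2.34068654]
```

```bash
python3 nudge.py '[[0,0,0,0.003,0],[0,0,0,0.006,0],[0,0,0,0.009,0],[0,0,0,0.009,0]]' 3
python3 nudge.py '[[0.03,0,0,0,0],[0.03,0,0,0,0],[0.03,0,0,0,0],[0.03,0,0,0,0],[0.03,0,0,-0.03,0],[0.03,0,0,-0.07,0],[0.03,-0.02,0,-0.11,0],[0.03,-0.05,0,-0.13,0],[0.03,-0.05,0,-0.135,0],[0.03,-0.05,0,-0.135,0],[0.03,-0.05,0,-0.135,0],[0.03,-0.05,0,-0.135,0]]' 8
sed -i 's/\.096,/.090,/g;s/\.099,/.093,/g;s/\.139,/.133,/;s/\.142,/.136,/;s/range(20,170)/range(5,190)/' ff.py; python3 ff.py
```

```text
t: 69.63
eef_pos: [0.48, -0.0988, 0.1652]
ee_rot: [-3.141, -0.0, -1.354]
force: [0.8, -2.0, -0.8]
width: 0.0116
gripper_force: 3.0
t: 70.63
eef_pos: [0.4684, -0.0503, 0.2992]
ee_rot: [3.139, 0.0, -1.354]
force: [-0.2, 0.0, -0.7]
width: 0.0301
gripper_force: 0.0
rear bot [[315.1, 160.6], [328.0, 160.6]]
rear top [[314.5, 152.0], [328.5, 152.0]]
plate rear bot [[314.5, 148.6], [328.5, 148.6]]
plate rear top [[313.5, 133.4], [329.5, 133.4]]
plate front top [[313.5, 81.4], [329.3, 81.4]]
front top [[314.5, 99.4], [328.4, 99.4]]
304 [(7, 211, 82), (8, 266, 66), (12, 273, -63), (13, 230, -61), (35, 259, 109), (36, 333, 100), (38, 361, 52), (39, 411, 85), (48, 416, -69), (49, 385, -48), (50, 368, -46), (51, 339, -75), (52, 293, -110), (53, 229, -83), (55, 269, 96), (57, 224, -104), (61, 225, 114), (62, 305, 87), (66, 301, -48), (67, 274, -73), (92, 259, 52), (93, 294, 71), (94, 330, 64), (95, 358, 129), (96, 459, 113), (100, 477, -129), (101, 342, -220), (102, 257, -88), (146, 285, 78), (147, 351, 80), (151, 338, -67), (152, 301, -112), (153, 226, -76), (159, 209, 141), (160, 351, 418), (161, 627, 279), (171, 622, 73), (172, 691, 75)]
322 [(23, 269, 207), (24, 432, 182), (28, 461, -172), (29, 275, -317), (30, 144, -130), (58, 180, 303), (59, 446, 285), (63, 460, -71), (64, 387, -206), (65, 254, -166), (83, 247, 59), (84, 283, 78), (85, 325, 49), (133, 279, -62), (134, 234, -73), (147, 202, 96), (148, 304, 116), (151, 298, -47), (152, 266, -77), (159, 221, 236), (160, 450, 405), (161, 626, 182), (183, 624, 71), (184, 691, 77)]
340 [(31, 400, 64), (56, 423, -74), (57, 370, -89), (58, 334, -56), (100, 357, -99), (102, 341, 59), (150, 361, -48), (151, 318, -89), (152, 272, -101), (153, 217, -52), (159, 254, 336), (160, 544, 339), (164, 585, -103), (165, 483, -128), (170, 470, 240), (171, 675, 237), (173, 668, -46), (176, 658, -90), (177, 575, -100), (181, 565, 135), (182, 689, 142), (188, 661, -87), (189, 578, -104)]
```

Every edge now matches a flat follower within 1–2 rows. Final check of all four necks, and clear the arm.

```bash
python3 nudge.py '[[0.03,0,0,-0.03,0],[0.03,0.03,0,-0.05,0],[0.03,0.07,0,-0.05,0],[0.03,0.11,0,-0.05,0],[0.03,0.127,0,-0.05,0],[0.03,0.127,0,-0.05,0],[0.03,0.127,0,-0.05,0],[0.03,0.127,0,-0.05,0]]'
python3 nk.py
python3 - <<'E'
from h import *
t,ct=shot('top','tend');a=cv2.imread('pics/top0.png')
d=cv2.absdiff(t,a).sum(2)
for n,px in(('ring',(295,171)),('scraper',(215,184)),('jar',(449,315))):
    x,y=px;print(n,d[y-25:y+25,x-40:x+40].mean().round(1))
c=cam('wrist');im,c=shot('wrist')
from h import on
r=[proj(c,[.5957,-.3232,0.079]+l*np.array([np.cos(YC-np.pi/2),np.sin(YC-np.pi/2),0])) for l in(.03,.06,.085)]
print([(p.round().tolist(),im[int(p[1]),int(p[0])].tolist()) for p in r])
E
```

```text
t: 71.35
eef_pos: [0.496, -0.1743, 0.3494]
ee_rot: [3.14, 0.001, -1.355]
force: [0.3, 0.2, -0.1]
width: 0.03
gripper_force: 0.0
dark [309  43  21  21 339] s,y 0.3121 0.003
dark [312  91  20  21 335] s,y 0.2618 0.0001
dark [313 140  21  21 333] s,y 0.2114 -0.0011
brown [  48   38   48  190 7511] rear [ 0.1381 -0.0025]
ring 64.9
scraper 62.2
jar 121.9
[([291.0, 54.0], [138, 132, 135]), ([318.0, 54.0], [58, 59, 65]), ([340.0, 54.0], [142, 137, 138])]
```

Run:
```python
from h import *
im,c=shot('wrist');g=im.astype(int).sum(2)
for t in(150,165,180):
    n,l,st,ce=cv2.connectedComponentsWithStats((g[:285]<t).astype(np.uint8))
    print(t,[(st[i].tolist(),np.round(on(c,ce[i],.062),4).tolist()) for i in range(1,n) if st[i][4]>60 and abs(on(c,ce[i],.062)[1])<.03])
```

```text
150 []
165 []
180 [([310, 43, 21, 20, 239], [0.3126, 0.003])]
```

Run:
```python
from h import *
im,c=shot('wrist');g=im.astype(int).sum(2)
n,l,st,ce=cv2.connectedComponentsWithStats((g[:285]<215).astype(np.uint8))
print([(st[i].tolist(),np.round(on(c,ce[i],.062),4).tolist()) for i in range(1,n) if st[i][4]>60 and 290<ce[i][0]<360])
for s in(.1615,.2114):
    x,y=proj(c,ch(s,.062)).round().astype(int);print(s,x,y,'col',g[y-20:y+21:2,x].tolist(),'row',g[y,x-20:x+21:2].tolist())
```

```text
[([310, 43, 21, 21, 343], [0.3121, 0.0029]), ([313, 91, 21, 21, 337], [0.2619, 0.0002]), ([314, 139, 21, 21, 338], [0.2115, -0.0011]), ([315, 188, 20, 10, 64], [0.1676, -0.0026])]
0.1615 323 198 col [297, 309, 421, 487, 495, 200, 209, 217, 220, 210, 221, 230, 229, 239, 234, 234, 485, 487, 302, 273, 289] row [392, 357, 328, 419, 485, 433, 212, 230, 223, 230, 221, 223, 228, 223, 218, 221, 233, 492, 479, 438, 476]
0.2114 323 149 col [265, 270, 315, 489, 497, 179, 188, 198, 186, 189, 196, 201, 196, 201, 200, 210, 486, 494, 269, 239, 248] row [306, 372, 302, 492, 495, 311, 191, 194, 192, 193, 196, 195, 200, 191, 193, 184, 361, 490, 480, 476, 464]
```

Fourth neck centres at row 198, so s = 0.161. All four are upright, and I hand in.

```bash
python3 -c "
from station import arm
print(arm.job_done())"
```

```text
the job is handed in; nothing more can be done
None
```

I turned the collar to its locked stop, loaded all four lampholder bodies flat and neck up, set the follower flat behind them, and handed the job in at about 72 s; holders 3 and 4 had first settled tilted, so I lifted the follower off, reseated them and set it back, and I made no reliable final check of the die ring, scraper and jar, which the arm was never meant to touch.

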